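# Square the power pack up against the mains strip

### The arm

A 7-joint arm with a two-finger parallel gripper is mounted at the origin on the work surface. World frame = base frame: x ahead of the robot, y to its left, z up, the work surface at z = 0. Lengths are in mm, angles in rad, forces in N, time in s.
With the tool pointing down it reaches from about 400 to 875 mm from the base axis. Payload 4.4 kg.
Tool frame: the origin (TCP) lies on the centre line of the jaws, within the pads' length; the fingertips stand 14 mm ahead of it and the grasp point (between the pads) lies 5 mm behind it; z points along the fingers, x is the direction in which the jaws open and shut, and the axes are right-handed (so a half turn about z gives the same grasp; the last joint's range is limited). The gripper opens to 85 mm and grips with 20 to 120 N. Pads are 22 mm wide; open, the fingers measure 114 mm over their backs; the gripper's body (76 mm by 85 mm) begins 54 mm behind the grasp point. The pads swing forward as they close: fully open they stand 13 mm farther back than shut.
Start: joints at [1.04, 0.628, 0.038, 1.517, -0.027, 0.996, -0.02], TCP at [291.386, -581.044, 245.313] pointing down, gripper open.
Joint ranges: [-3.06, 3.06], [-0.37, 2.12], [-1.25, 1.32], [0.18, 2.47], [-1.1, 4.24], [0.23, 1.98], [-2.94, 2.94]. Speed limits (rad/s): [2.57, 2.57, 3.14, 3.14, 3.14, 3.14, 3.14].

### API

Orientations are given as [roll, pitch, yaw] about the fixed x, y, z axes, in that order (R = Rz(yaw) Ry(pitch) Rx(roll)).
In Python, from cell import ctrl gives the robot as it stands.
- The arm moves only by the tool send_rows, never from a script. Its argument "commands" is a list of rows, each a list of 5 numbers: the finger opening in mm, from 0 to 85.4, then the shift along the tool's x, y, z in mm, then the turn about the tool's z in degrees. In form: [[grip, x, y, z, roll], ...]. A call has 1 to 5 rows; each row is the pose to reach, as a shift and turn from the pose measured when the call began, along the tool's axes at that moment; what a row does not reach only later rows make up. A row lasts 1/10 s, in which the tool goes at most 50 mm and 8.59 degrees, less where a joint would pass 70% of its speed; a pose out of reach is approached as far as the arm can. A call with a gripper value outside its range is refused whole. The fingers move at their own pace and stop on an object; the grip force is fixed at half the most. Time passes only in rows, so rows that repeat a pose let the fingers close. It gives the time, the measured TCP pose, the force and the opening at its end, in the units of the state.
- ctrl.read_state(): the state, without advancing time (a new reading comes with each control period).
- ctrl.get_image(name): name is "side" or "top"; returns the picture (480x640x3 uint8, red, green, blue); there is no depth.
- ctrl.camera_params(name): a dict with "fx", "fy", "cx", "cy" (pixels), "cam_to_world" (4x4, takes a point from camera to world coordinates). Camera axes: x right, y down, z forward; pixel columns grow to the right and rows downward; lengths in mm; the calibration is good to about 2 mm. A picture is of the moment at which its call begins. camera_params takes no time and is no camera call.
- ctrl.finish_job(): hands the job in, once; it reports no verdict.
The state is a dict: "clock": time; "qpos": joint angles; "qd": joint speeds; "tau": joint torques, N m; "eef_pos": TCP position; "tool_rot": TCP orientation; "force": force on the tool from outside, world axes, zero at the start; "torque": the same for the moment, N m; "width": finger opening in mm.
Only numpy, scipy, OpenCV 4.12 (cv2) and the standard library are available. Lean on these libraries where they do the work, as an engineer would, in place of code of your own. Each camera call takes 0.05 s, during which the arm holds its last target.

### The job

Using only the fingers as pushers, walk the heavy power pack round by pushing at its corners until its flat back squarely faces the mains strip while it is still clear of the strip, then push it up, corner by corner, until its whole back lies flush along the strip and its dials face the robot. Do not grasp, lift or tip the pack, and leave everything else on the table where it stands.

Things in the scene. Friction and masses are not known exactly. Their poses are not given: they have to be found in the camera images.
- strip: white mains strip, a row of round sockets in its top, fixed immovably to the table: 55 mm (x) by 320 mm (y) by 40 mm high. Origin at the centre of its underside; x points away from the robot (turned up to 0.15 rad), y along the strip to the left. Its near long face, to push the pack against, is the plane x = -27.5 mm in its frame. Flat screw ears at its ends.
- pack: tan power pack, a loose heavy block (0.55 to 0.85 kg) that slides when pushed: 90 mm (x) by 130 mm (y) by 62 mm high. Origin at the centre of its underside; +x points out of the flat plain back, -x out of the front with two dials. Dark vent slots in the back half of its top. It starts turned 0.65 to 1.15 rad anticlockwise from square to the strip, its centre 115 to 130 mm in front of the strip's near face
- back_left (a point): point on the pack's left upright back edge (pack x = +45, y = +65 mm), 31 mm above the table; axes as the pack's
- back_right (a point): point on the pack's right upright back edge (pack x = +45, y = -65 mm), 31 mm above the table; axes as the pack's
- front_left (a point): point on the pack's left upright front edge (pack x = -45, y = +65 mm), 31 mm above the table; axes as the pack's. The front carries two black dials, 19 mm across, 36 mm up, 13 mm either side of its middle, sticking out 10 mm; the outer 40 mm of the front at each end is flat and free to push on
- front_right (a point): point on the pack's right upright front edge (pack x = -45, y = -65 mm), 31 mm above the table; axes as the pack's
- bottle_a: small red plastic ink bottle with a white cap and no label, 30 mm across, 70 mm tall; origin at the centre of its underside. Leave alone.
- bottle_b: small red plastic ink bottle with a white cap and a paper label, 30 mm across, 70 mm tall; origin at the centre of its underside. Leave alone.
- jar: glass jar with white lid, 48 mm across, 55 mm tall; origin at the centre of its underside. Leave alone.
- inkcup: small white ceramic cup, 44 mm across, 35 mm tall; origin at the centre of its underside. Leave alone.
- carton: small cardboard box, 45 x 60 x 38 mm tall; origin at the centre of its underside. Leave alone.
- tape: roll of blue tape lying flat, 60 mm across, 20 mm tall; origin at the centre of its underside. Leave alone.
- handpiece: pen-like handpiece, 100 mm long, about 31 mm high, lying on its steel rest; origin at the centre of the underside of the rest. Leave alone.
Mind the look-alikes: they are no part of the job. There is more than one size of the pack; the one meant has the size given above.

How it is judged:
By the outcome, as a careful person would: the job done as asked, in the order asked, and still so for the second after the job is handed in, with the robot touching nothing.
It also fails if it takes over 48 s, if anything falls off the work surface, if the arm or the gripper's body presses on something with over 40 N, if the wrist force passes 120 N, or if a joint passes its speed limit or range.

## Working session

There is one attempt and no reset: what is moved stays moved. The work goes in short steps, Python scripts to look and compute and a tool call to move; the robot and the scene stay as the last step left them, time stands still between calls to the robot, and variables do not carry over. Pictures are saved under pics/ and viewed, and the job is handed in when it is done.

Besides the shell and the picture viewer there is one more tool, called after ">>>" by a JSON object that holds its "api" and its "payload", one argument or row to a line. send_rows: Moves the arm, as the interface text tells. Its arguments: {"type":"object","properties":{"commands":{"type":"array"}},"required":["commands"]}

```bash
ls; mkdir -p pics
python3 - <<'E'
from cell import ctrl
import cv2, numpy as np
s=ctrl.read_state(); print(s)
for n in("top","side"):
    im=ctrl.get_image(n); cv2.imwrite(f"pics/{n}0.png",im[:,:,::-1]); p=ctrl.camera_params(n); print(n,p)
E
```

```text
pics
{'clock': 0.0, 'qpos': array([ 1.04022556,  0.62935067,  0.03845244,  1.51839235, -0.02700702,
        0.99628077, -0.01999569]), 'qd': array([-1.30686052e-03,  6.00087464e-04,  7.47843980e-05,  4.11658434e-04,
       -1.18183588e-03, -1.05128840e-03,  9.54575908e-04]), 'tau': array([ 1.42607420e-03, -5.63400042e+01,  1.22645516e+00, -1.93444777e+01,
        1.09811078e-02,  1.03136350e-02, -2.83188922e-05]), 'eef_pos': array([ 291.09185077, -580.49768297,  244.37851558]), 'tool_rot': array([ 3.14156645e+00,  1.91265796e-03, -1.10603413e+00]), 'force': array([-0.8148588 , -0.74437752,  0.7989704 ]), 'torque': array([-0.00275685,  0.03228354,  0.01842443]), 'width': 85.50779989022739}
top {'fx': 608.0432063637788, 'fy': 608.0432063637788, 'cx': 325.7606007170089, 'cy': 236.14319545976358, 'cam_to_world': array([[-1.00555755e-03, -9.84232944e-01,  1.76874250e-01,
         3.42730666e+02],
       [-9.99930864e-01,  3.06182707e-03,  1.13530548e-02,
         1.31224073e+01],
       [-1.17156089e-02, -1.76850605e-01, -9.84167978e-01,
         1.29111258e+03],
       [ 0.00000000e+00,  0.00000000e+00,  0.00000000e+00,
         1.00000000e+00]])}
side {'fx': 478.8354311972865, 'fy': 478.8354311972865, 'cx': 317.7597453316736, 'cy': 233.6850390836848, 'cam_to_world': array([[ 9.89085454e-01, -1.03722824e-01,  1.04649609e-01,
         4.83255643e+02],
       [-1.47151638e-01, -6.59179090e-01,  7.37447844e-01,
        -6.01109173e+02],
       [-7.50733918e-03, -7.44798297e-01, -6.67247433e-01,
         6.06935705e+02],
       [ 0.00000000e+00,  0.00000000e+00,  0.00000000e+00,
         1.00000000e+00]])}
```

View pics/top0.png

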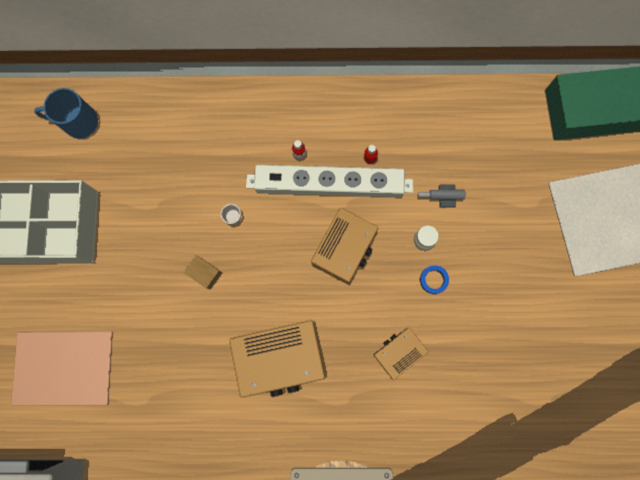

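View pics/side0.png

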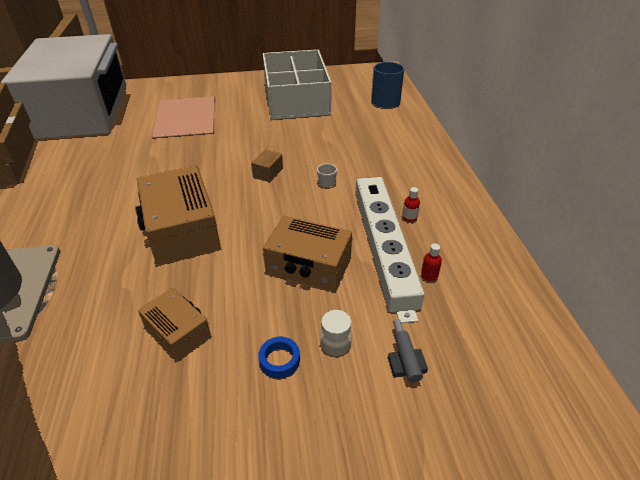

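```bash
cat > h.py <<'E'
import cv2, numpy as np
from cell import ctrl
def ray(n,uv,z):
    p=ctrl.camera_params(n);M=p["cam_to_world"]
    uv=np.atleast_2d(np.asarray(uv,float))
    d=np.c_[(uv[:,0]-p["cx"])/p["fx"],(uv[:,1]-p["cy"])/p["fy"],np.ones(len(uv))]@M[:3,:3].T
    o=M[:3,3]; return o+d*((z-o[2])/d[:,2])[:,None]
def proj(n,P):
    p=ctrl.camera_params(n);M=p["cam_to_world"]
    c=(np.atleast_2d(P)-M[:3,3])@M[:3,:3]
    return np.c_[c[:,0]/c[:,2]*p["fx"]+p["cx"],c[:,1]/c[:,2]*p["fy"]+p["cy"]]
E
python3 - <<'E'
import cv2
a=cv2.imread("pics/top0.png")
cv2.imwrite("pics/top0z.png",cv2.resize(a[130:310,210:480],None,fx=2.9,fy=2.9,interpolation=cv2.INTER_CUBIC))
h=cv2.cvtColor(a,cv2.COLOR_BGR2HSV)
for u,v in[(350,240),(325,260),(365,235),(345,262),(300,230),(290,260),(400,260),(345,272),(365,268),(250,220),(300,290)]: print(u,v,a[v,u],h[v,u])
E
```

```text
350 240 [ 84 140 184] [ 17 139 184]
325 260 [ 86 142 185] [ 17 136 185]
365 235 [ 85 126 157] [ 17 117 157]
345 262 [ 83 142 183] [ 18 139 183]
300 230 [ 90 145 190] [ 17 134 190]
290 260 [ 86 144 186] [ 17 137 186]
400 260 [ 84 137 180] [ 17 136 180]
345 272 [ 87 144 186] [ 17 136 186]
365 268 [ 87 142 186] [ 17 136 186]
250 220 [ 93 149 198] [ 16 135 198]
300 290 [ 85 136 178] [ 16 133 178]
```

View pics/top0z.png

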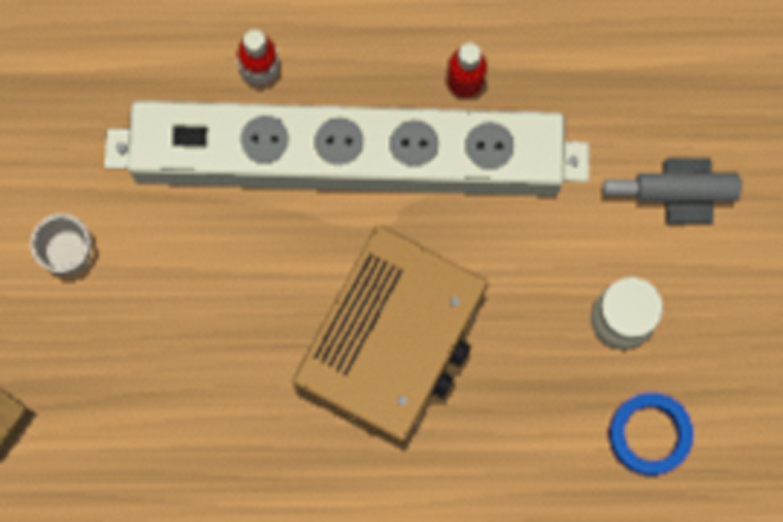

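Run:
```python
from h import *
Z=lambda L:np.array(L)/2.9+[210,130]-0.33
bl,br,fr,fl=c=ray("top",Z([(294,382),(378,227),(487,280),(404,444)]),62)
print(c.round(1)); print([round(np.linalg.norm(a-b),1) for a,b in((bl,br),(br,fr),(fr,fl),(fl,bl))])
for a,b in((br,bl),(fr,fl)): d=b-a;print(np.arctan2(-d[0],d[1]))
for a,b in((fr,br),(fl,bl)): d=b-a;print(np.arctan2(d[1],d[0]))
print('ctr',c.mean(0))
s=ray("top",Z([(132,102),(563,113),(559,185),(132,173)]),40);print(s.round(1))
d=s[3]-s[2];print('strip yaw',np.arctan2(-d[0],d[1]),np.linalg.norm(d),s.mean(0))
for n,uv,z in(('jar',(632,307),55),('tape',(652,434),20),('cup',(63,238),35),('hp tip',(605,188),25),('hp',(690,190),20),('ba',(469,50),70),('bb',(254,38),70),('earR',(575,160),3),('earL',(118,148),3)): print(n,ray("top",Z([uv]),z).round(0))
print('carton',ray('top',[(203,271)],38),'small',ray('top',[(378,352),(410,328),(428,350),(392,377)],45),'big',ray('top',[(313,321),(326,376),(240,397),(230,345)],80))
```

```text
[[511.4  57.4  62. ]
 [622.9  -2.3  62. ]
 [584.  -79.4  62. ]
 [467.5 -19.6  62. ]]
[np.float64(126.4), np.float64(86.3), np.float64(130.9), np.float64(88.6)]
1.0795169514881682
1.0967041162535633
1.104555435448316
1.0528937793221305
ctr [546.45760201 -10.98894448  62.        ]
[[ 723.   178.3   40. ]
 [ 713.2 -138.8   40. ]
 [ 658.8 -134.6   40. ]
 [ 669.   177.3   40. ]]
strip yaw -0.03293833786134956 312.1000498749748 [690.98175119  20.53962036  40.        ]
jar [[ 566. -183.   55.]]
tape [[ 479. -200.   20.]]
cup [[622. 227.  35.]]
hp tip [[ 660. -170.   25.]]
hp [[ 660. -234.   20.]]
ba [[752. -69.  70.]]
bb [[762.  87.  70.]]
earR [[ 687. -151.    3.]]
earL [[698. 193.   3.]]
carton [[495.15328264 282.72084402  38.        ]] small [[ 329.58515878  -77.34717345   45.        ]
 [ 377.24904074 -142.83013722   45.        ]
 [ 333.44692345 -177.85213004   45.        ]
 [ 280.52454148 -104.48075355   45.        ]] big [[390.20787691  52.46633378  80.        ]
 [284.22143364  26.90583802  80.        ]
 [244.64502036 193.37937591  80.        ]
 [343.71878439 215.43168168  80.        ]]
```

```bash
cat >> h.py <<'E'
def to(x,y,z=None,yaw=None):
    s=ctrl.read_state();p=s["eef_pos"];r=s["tool_rot"]
    from scipy.spatial.transform import Rotation as Ro
    R=Ro.from_euler('xyz',r).as_matrix()
    t=np.array([x,y,p[2] if z is None else z])
    d=R.T@(t-p); a=0
    if yaw is not None: a=-np.degrees((yaw-r[2]+np.pi)%(2*np.pi)-np.pi)
    print('shift',d.round(1),'turn',round(a,1),'pos',p.round(1),'yaw',round(r[2],3),'F',s["force"].round(1),'t',round(s["clock"],2))
E
python3 - <<'E'
from h import *
to(462,-62,120,-1.604)
E
```

```text
shift [-386.7 -385.2  125.1] turn 28.5 pos [ 291.1 -580.5  244.5] yaw -1.106 F [-0.5 -0.3  0.4] t 0.1
```

>>> {"api": "send_rows", "payload": {
  "commands": [
    [0, -35, -35, 10, 6],
    [0, -70, -70, 22, 12],
    [0, -105, -105, 33, 18],
    [0, -140, -139, 44, 24],
    [0, -175, -174, 55, 28.5]
  ]
}}

```text
clock: 0.6
eef_pos: [367.2, -347.2, 190.0]
tool_rot: [3.141, 0.002, -1.608]
force: [1.1, 0.4, -0.5]
width: 12.5
```

```bash
python3 -c "
from h import *
to(462,-62,120,-1.604)"
```

```text
shift [-288.4  -84.3   70.4] turn -0.2 pos [ 367.2 -347.2  190. ] yaw -1.608 F [ 1.1  0.4 -0.5] t 0.6
```

>>> {"api": "send_rows", "payload": {
  "commands": [
    [0, -45, -13, 11, 0],
    [0, -90, -26, 22, 0],
    [0, -135, -39, 33, 0],
    [0, -180, -52, 44, 0],
    [0, -225, -66, 55, 0]
  ]
}}

```text
clock: 1.1
eef_pos: [441.6, -122.9, 134.8]
tool_rot: [3.14, 0.002, -1.608]
force: [1.2, -0.0, 0.0]
width: -0.3
```

>>> {"api": "send_rows", "payload": {
  "commands": [
    [0, -45, -13, 12, 0],
    [0, -63, -19, 20, 0],
    [0, -63, -19, 50, 0],
    [0, -63, -19, 80, 0],
    [0, -63, -19, 90, 0]
  ]
}}

```text
clock: 1.6
eef_pos: [461.3, -60.0, 42.7]
tool_rot: [3.136, 0.002, -1.607]
force: [-0.9, -0.1, 1.2]
width: -0.2
```

```bash
python3 -c "
from h import *
to(462,-62,24,-1.604)"
```

```text
shift [ 2.1 -0.9 18.7] turn -0.2 pos [461.3 -60.   42.7] yaw -1.607 F [-0.9 -0.1  1.2] t 1.6
```

>>> {"api": "send_rows", "payload": {
  "commands": [
    [0, 2, -1, 19, 0],
    [0, -8, -5, 19, 0],
    [0, -16, -8, 19, 0],
    [0, -23, -10, 19, 0],
    [0, -30, -11, 19, 0]
  ]
}}

```text
clock: 2.1
eef_pos: [473.6, -30.2, 24.2]
tool_rot: [3.137, 0.002, -1.608]
force: [-1.4, -1.7, 1.4]
width: 0.1
```

Run:
```python
from h import *
im=ctrl.get_image("top")[:,:,::-1]
cv2.imwrite("pics/t1.png",cv2.resize(im[130:310,210:480],None,fx=2.9,fy=2.9,interpolation=cv2.INTER_CUBIC))
im=ctrl.get_image("side")[:,:,::-1]
cv2.imwrite("pics/s1.png",cv2.resize(im[150:350,220:490],None,fx=2.9,fy=2.9,interpolation=cv2.INTER_CUBIC))
to(480,-4)
```

```text
shift [-25.1  -5.1   0.1] turn 0 pos [474.  -28.9  24.1] yaw -1.605 F [0.2 0.5 0.1] t 2.2
```

View pics/t1.png

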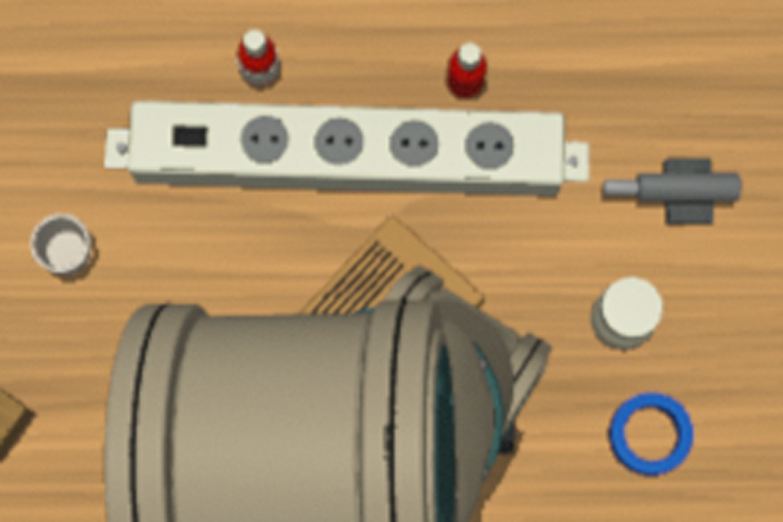

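View pics/s1.png

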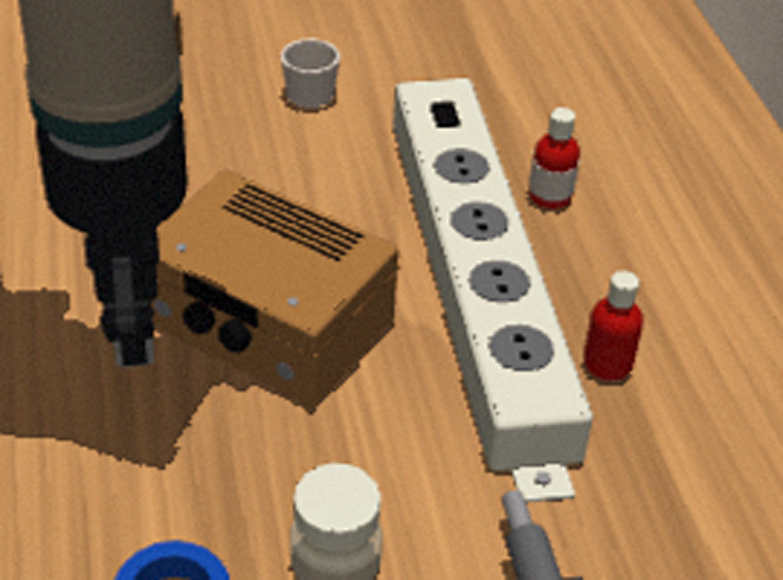

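```bash
cat >> h.py <<'E'
def side(bl=None,br=None,fr=None,fl=None,off=(220,150),cam="side"):
    # z=62 corners picked in the x2.9 zoom -> rigid fit (Kabsch) to the 90x130 block
    M=dict(bl=(45,65),br=(45,-65),fr=(-45,-65),fl=(-45,65))
    K=[(k,v) for k,v in dict(bl=bl,br=br,fr=fr,fl=fl).items() if v is not None]
    W=ray(cam,np.array([v for k,v in K])/2.9+np.array(off)-0.33,62)[:,:2]; P=np.array([M[k] for k,_ in K],float)
    a=P-P.mean(0);b=W-W.mean(0); th=np.arctan2((a[:,0]*b[:,1]-a[:,1]*b[:,0]).sum(),(a*b).sum())
    R=np.array([[np.cos(th),-np.sin(th)],[np.sin(th),np.cos(th)]]);c=W.mean(0)-R@P.mean(0)
    print('res',(W-(P@R.T+c)).round(1).tolist())
    print('yaw',round(th,3),'ctr',c.round(1)); 
    for k,p in M.items(): print(k,(R@np.array(p)+c).round(1),end=' ')
    n=np.array([np.cos(-.033),np.sin(-.033)]);print('gap bl,br',[round((np.array([691,20.5])-(R@np.array(M[k])+c))@n-27.5,1) for k in('bl','br')])
E
python3 - <<'E'
from h import *
side(bl=(222,170),br=(398,253),fr=(312,333))
side(br=(393,217),fr=(484,302),off=(210,130),cam="top")
E
```

```text
res [[-0.6, -1.3], [-1.1, -3.3], [1.7, 4.5]]
yaw 0.798 ctr [556.   -0.8]
bl [540.9  76.8] br [634. -14.] fr [571.2 -78.4] fl [478.1  12.4] gap bl,br [np.float64(124.4), np.float64(28.3)]
res [[-0.3, -0.3], [0.3, 0.3]]
yaw 0.802 ctr [5.525e+02 2.000e-01]
bl [537.1  77.7] br [630.5 -12.7] fr [567.9 -77.4] fl [474.5  13.1] gap bl,br [np.float64(128.2), np.float64(31.9)]
```

Run:
```python
from h import *
im=ctrl.get_image("side")[:,:,::-1]
cv2.imwrite("pics/s2.png",cv2.resize(im[190:310,220:360],None,fx=5,fy=5,interpolation=cv2.INTER_CUBIC))
print(proj("side",[[474,-29,10],[474,-29,62],[485,-14.5,10],[485,-14.5,62]]))
print((proj("side",[[474,-29,10],[474,-29,62],[485,-14.5,10],[485,-14.5,62],[485,-43.5,10],[463,-43.5,10]])-[220,190])*5)
```

```text
[[265.82192273 273.68423187]
 [263.28666548 251.81506403]
 [271.60135289 266.94981521]
 [269.35559957 245.11248923]]
[[229.10961366 418.42115935]
 [216.4333274  309.07532016]
 [258.00676446 384.74907606]
 [246.77799785 275.56244615]
 [264.52921779 445.66659764]
 [199.36464176 453.08115673]]
```

View pics/s2.png

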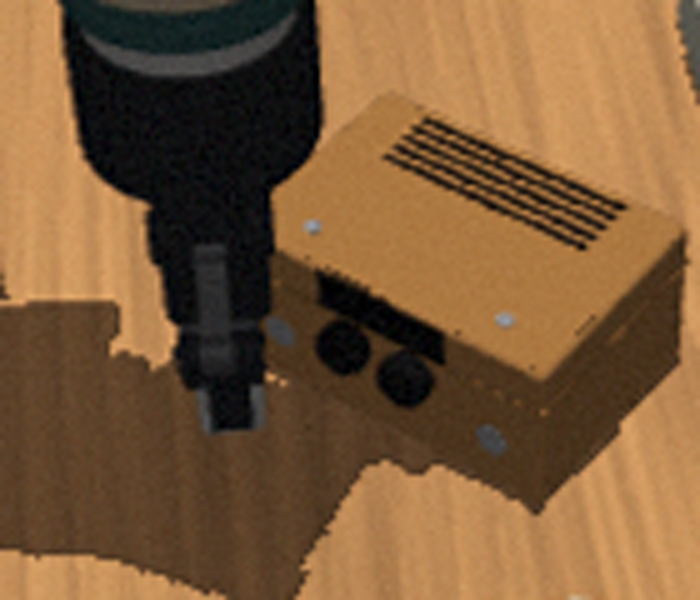

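```bash
python3 -c "
from h import *
to(466,-36,30);to(466,-30,49);to(468,-22,49)"
```

```text
shift [ 6.9  7.9 -5.9] turn 0 pos [474.1 -29.4  24.1] yaw -1.606 F [-0.7 -0.3 -1. ] t 2.25
shift [  0.8   8.2 -24.8] turn 0 pos [474.1 -29.4  24.1] yaw -1.606 F [-0.7 -0.3 -1. ] t 2.25
shift [ -7.2   6.5 -24.8] turn 0 pos [474.1 -29.4  24.1] yaw -1.606 F [-0.7 -0.3 -1. ] t 2.25
```

>>> {"api": "send_rows", "payload": {
  "commands": [
    [0, 7, 8, -4, 0],
    [0, 5, 8, -18, 0],
    [0, 0, 8, -25, 0],
    [0, -8, 6, -25, 0],
    [0, -14, 3, -25, 0]
  ]
}}

```text
clock: 2.75
eef_pos: [472.2, -14.0, 49.3]
tool_rot: [3.138, 0.004, -1.605]
force: [1.1, 1.2, 1.3]
width: -0.2
```

```bash
python3 -c "
from h import *
to(474,-12);to(482,6)
im=ctrl.get_image('side')[:,:,::-1]
cv2.imwrite('pics/s3.png',cv2.resize(im[150:350,220:490],None,fx=2.9,fy=2.9,interpolation=cv2.INTER_CUBIC))
"
```

```text
shift [-2.1 -1.7  0. ] turn 0 pos [472.2 -14.   49.3] yaw -1.605 F [1.1 1.2 1.3] t 2.75
shift [-20.3  -9.1   0. ] turn 0 pos [472.2 -14.   49.3] yaw -1.605 F [1.1 1.2 1.3] t 2.75
```

View pics/s3.png

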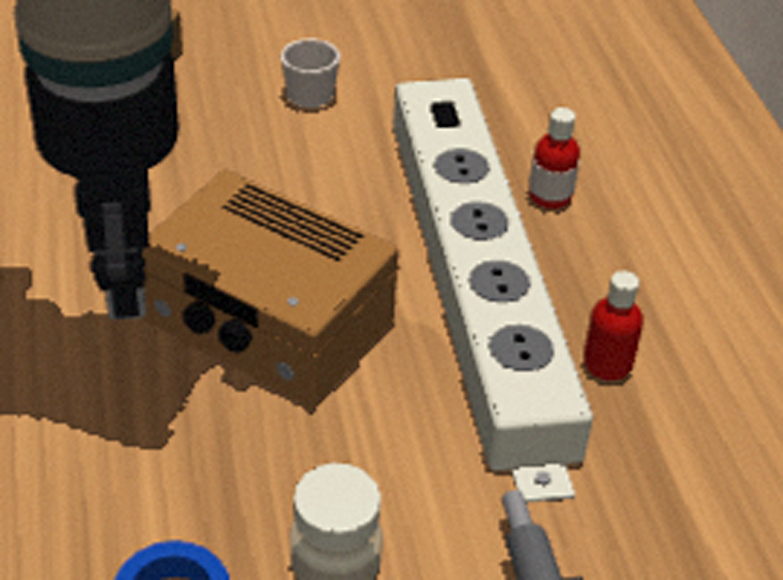

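>>> {"api": "send_rows", "payload": {
  "commands": [
    [0, -4, -3, 0, 0],
    [0, -9, -5, 0, 0],
    [0, -14, -7, 0, 0],
    [0, -19, -9, 0, 0],
    [0, -24, -11, 0, 0]
  ]
}}

```text
clock: 3.3
eef_pos: [484.1, 11.3, 48.8]
tool_rot: [3.137, 0.004, -1.603]
force: [0.1, -0.8, -1.9]
width: -0.1
```

```bash
python3 -c "
from h import *
to(494,23)
im=ctrl.get_image('side')[:,:,::-1]
cv2.imwrite('pics/s4.png',cv2.resize(im[150:350,220:490],None,fx=2.9,fy=2.9,interpolation=cv2.INTER_CUBIC))
"
```

```text
shift [-12.1  -9.5   0. ] turn 0 pos [484.1  11.3  48.8] yaw -1.603 F [ 0.1 -0.8 -1.9] t 3.3
```

View pics/s4.png

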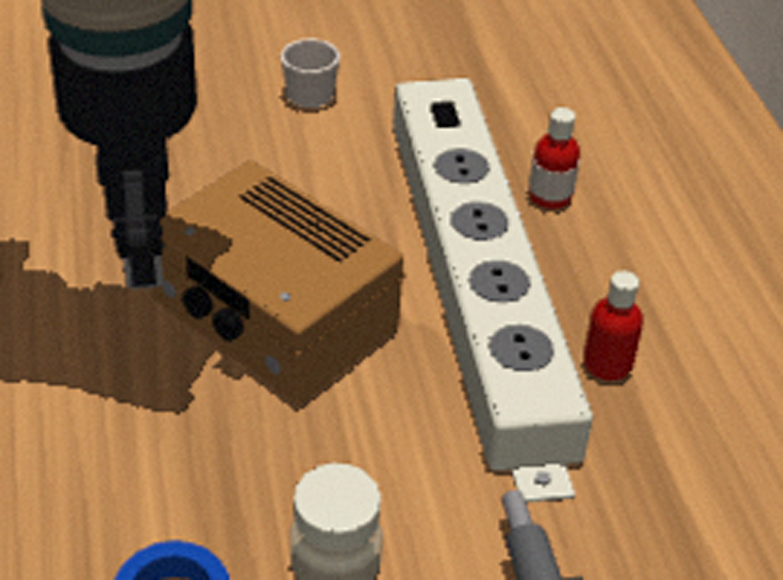

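Run:
```python
from h import *
side(bl=(251,160),br=(403,258),fr=(298,334))
side(bl=(222,170),br=(398,253),fr=(312,334),fl=(150,243))
```

```text
res [[0.2, -0.7], [-1.5, -0.6], [1.2, 1.3]]
yaw 0.635 ctr [561.6   4.3]
bl [559.3  83.3] br [636.4 -21.3] fr [563.9 -74.7] fl [486.8  30. ] gap bl,br [np.float64(106.2), np.float64(25.7)]
res [[-4.8, -1.7], [-4.0, -2.4], [-0.5, 3.8], [9.2, 0.4]]
yaw 0.785 ctr [559.1  -0.6]
bl [545.   77.2] br [636.9 -14.8] fr [573.2 -78.4] fl [481.4  13.6] gap bl,br [np.float64(120.3), np.float64(25.4)]
```

>>> {"api": "send_rows", "payload": {
  "commands": [
    [0, -9, -5, 0, 0],
    [0, -16, -10, 0, 0],
    [0, -22, -15, 0, 0],
    [0, -26, -20, 0, 0],
    [0, -29, -25, 0, 0]
  ]
}}

```text
clock: 3.85
eef_pos: [510.3, 41.7, 48.8]
tool_rot: [3.136, 0.006, -1.601]
force: [-3.2, -0.1, 0.3]
width: -0.2
```

```bash
python3 -c "
from h import *
to(512,40)
im=ctrl.get_image('side')[:,:,::-1]
cv2.imwrite('pics/s5.png',cv2.resize(im[150:350,220:490],None,fx=2.9,fy=2.9,interpolation=cv2.INTER_CUBIC))
"
```

```text
shift [ 1.6 -1.7 -0. ] turn 0 pos [510.3  41.7  48.8] yaw -1.601 F [-3.2 -0.1  0.3] t 3.85
```

View pics/s5.png

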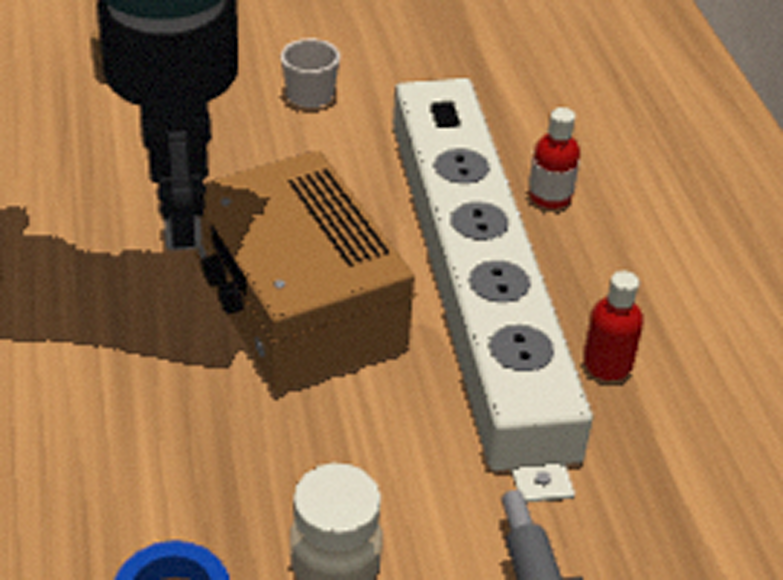

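Run:
```python
from h import *
side(bl=(323,151),br=(413,276),fr=(275,321))
```

```text
res [[0.3, -2.0], [-2.0, 1.2], [1.7, 0.8]]
yaw 0.263 ctr [579.   12.1]
bl [605.6  86.6] br [639.3 -39. ] fr [552.4 -62.3] fl [518.7  63.2] gap bl,br [np.float64(60.0), np.float64(22.2)]
```

>>> {"api": "send_rows", "payload": {
  "commands": [
    [0, -1, -5, 0, 0],
    [0, -2, -10, 0, 0],
    [0, -3, -15, 0, 0],
    [0, -4, -19, 0, 0],
    [0, -4, -22, 0, 0]
  ]
}}

```text
clock: 4.4
eef_pos: [534.2, 45.8, 48.7]
tool_rot: [3.138, 0.007, -1.6]
force: [-3.7, 1.7, 0.3]
width: -0.4
```

```bash
python3 -c "
from h import *
to(512,40)
im=ctrl.get_image('side')[:,:,::-1]
cv2.imwrite('pics/s6.png',cv2.resize(im[150:350,220:490],None,fx=2.9,fy=2.9,interpolation=cv2.INTER_CUBIC))
"
```

```text
shift [ 6.5 22.   0. ] turn 0 pos [534.2  45.8  48.7] yaw -1.6 F [-3.7  1.7  0.3] t 4.4
```

View pics/s6.png

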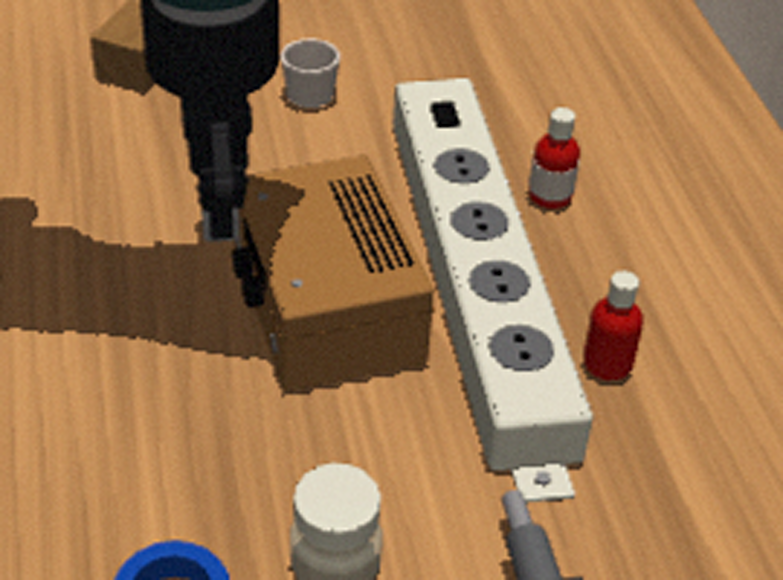

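Run:
```python
from h import *
side(bl=(368,155),br=(431,291),fr=(281,320))
im=ctrl.get_image('top')[:,:,::-1]
cv2.imwrite('pics/t6.png',cv2.resize(im[130:310,210:480],None,fx=2.9,fy=2.9,interpolation=cv2.INTER_CUBIC))
```

```text
res [[0.2, -0.9], [-1.2, 0.9], [1.1, -0.0]]
yaw 0.099 ctr [594.8   7.9]
bl [633.1  77. ] br [646.  -52.4] fr [556.4 -61.3] fl [543.6  68.1] gap bl,br [np.float64(32.2), np.float64(15.1)]
```

View pics/t6.png

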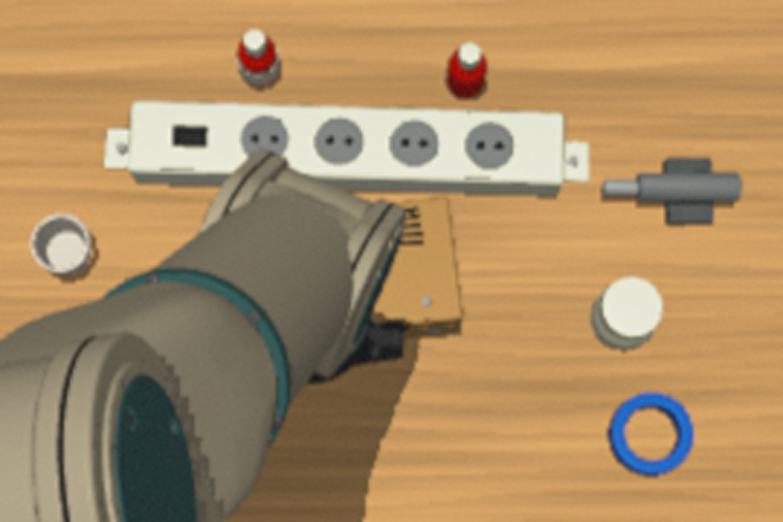

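Run:
```python
from h import *
side(br=(448,197),fr=(463,319),off=(210,130),cam="top")
# strip near top edge in side view, zoom t6-like s6 coordinates
Z=np.array([(397,87),(487,429)])/2.9+[220,150]-.33
print(ray("side",Z,40))
to(0,0)
```

```text
res [[-0.4, -0.0], [0.4, 0.0]]
yaw 0.107 ctr [593.4   7.4]
bl [631.2  76.8] br [645.1 -52.4] fr [555.6 -62.1] fl [541.7  67.2] gap bl,br [np.float64(34.1), np.float64(16.0)]
[[ 674.07598606  175.61363776   40.        ]
 [ 656.83735189 -137.37888022   40.        ]]
shift [ 61.1 533.2   0.6] turn 0 pos [534.7  45.5  48.8] yaw -1.6 F [-1.3  1.3  0.2] t 4.5
```

>>> {"api": "send_rows", "payload": {
  "commands": [
    [0, -3, 17, 0, 0],
    [0, -44, 18, 0, 0],
    [0, -66, 7, 0, 0],
    [0, -67, -38, 0, 0],
    [0, -68, -80, 0, 0]
  ]
}}

```text
clock: 5.0
eef_pos: [619.8, 112.0, 49.9]
tool_rot: [-3.139, 0.006, -1.598]
force: [0.7, -0.3, -0.6]
width: 0.1
```

```bash
python3 -c "
from h import *
to(617,92)
im=ctrl.get_image('side')[:,:,::-1]
cv2.imwrite('pics/s7.png',cv2.resize(im[150:350,220:490],None,fx=2.9,fy=2.9,interpolation=cv2.INTER_CUBIC))
"
```

```text
shift [20.1  2.2 -0.1] turn 0 pos [619.8 112.   49.9] yaw -1.598 F [ 0.7 -0.3 -0.6] t 5.0
```

View pics/s7.png

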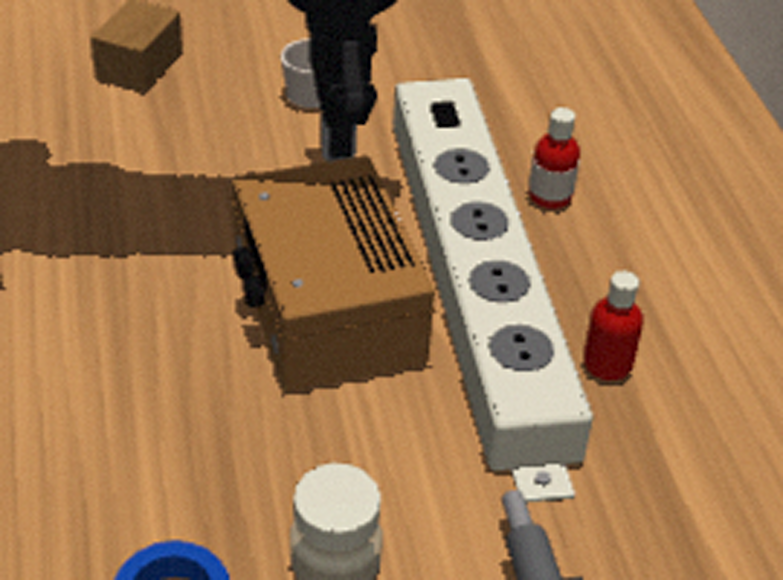

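>>> {"api": "send_rows", "payload": {
  "commands": [
    [0, 9, 0, 0, 0],
    [0, 17, 0, 0, 0],
    [0, 21, 0, 0, 0],
    [0, 25, 0, 0, 0],
    [0, 28, 0, 0, 0]
  ]
}}

```text
clock: 5.55
eef_pos: [628.2, 83.5, 51.2]
tool_rot: [-3.125, 0.006, -1.599]
force: [1.2, 3.6, 2.0]
width: 0.0
```

```bash
python3 -c "
from h import *
to(617,92)
im=ctrl.get_image('side')[:,:,::-1]
cv2.imwrite('pics/s8.png',cv2.resize(im[150:350,220:490],None,fx=2.9,fy=2.9,interpolation=cv2.INTER_CUBIC))
side((368,155),(431,291),(280,321),(234,179))
"
```

```text
shift [-8.1 11.5 -0.1] turn 0 pos [628.2  83.5  51.2] yaw -1.599 F [1.2 3.6 2. ] t 5.55
res [[-0.6, 0.0], [-1.7, 1.9], [0.0, 0.0], [2.3, -1.9]]
yaw 0.096 ctr [595.4   7. ]
bl [633.9  76.1] br [646.4 -53.3] fr [556.8 -62. ] fl [544.4  67.4] gap bl,br [np.float64(31.4), np.float64(14.6)]
```

View pics/s8.png

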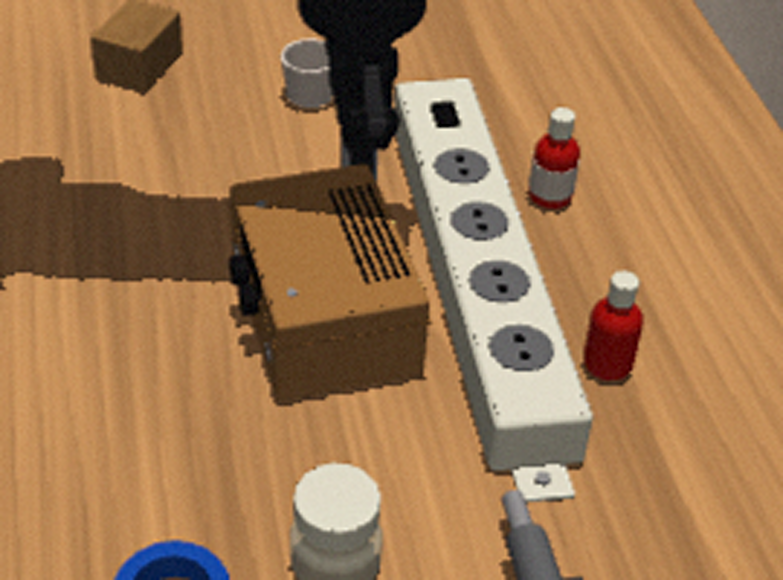

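```bash
python3 -c "
from h import *
side((370,167),(428,303),(274,330),(231,187))
s=ctrl.read_state();print(s['qpos'].round(2),s['qd'].round(3),s['tool_rot'])
"
```

```text
res [[-0.4, -2.3], [-1.0, 2.7], [0.4, 1.5], [1.0, -1.8]]
yaw 0.072 ctr [592.4  -1.8]
bl [632.6  66.3] br [641.9 -63.4] fr [552.2 -69.8] fl [542.9  59.9] gap bl,br [np.float64(32.4), np.float64(18.8)]
[-0.41  0.89  0.4   1.72 -0.55  0.63 -1.29] [-0.005  0.003  0.011 -0.004  0.005  0.003 -0.01 ] [-3.12536346  0.00528079 -1.59936901]
```

Run:
```python
from h import *
for f,cam in(("top0","top"),("side0","side")):
    a=cv2.imread(f"pics/{f}.png");h=cv2.cvtColor(a,cv2.COLOR_BGR2HSV)
    m=((h[...,1]<60)&(h[...,2]>205)).astype(np.uint8)   # bright white = strip top
    r=np.zeros_like(m); 
    if cam=="top": r[150:210,253:407]=1
    else: r[170:305,350:425]=1
    m*=r; m=cv2.morphologyEx(m,cv2.MORPH_CLOSE,np.ones((15,15)))
    c=max(cv2.findContours(m,0,2)[0],key=cv2.contourArea); print(cam,cv2.contourArea(c))
    w=ray(cam,c[:,0,:],40)[:,:2]
    (cx,cy),(W,H),ang=cv2.minAreaRect(w.astype(np.float32)); print(cx,cy,W,H,ang)
    # long-edge line fits
    n=np.array([np.cos(-.035),np.sin(-.035)]); t=np.array([-n[1],n[0]])
    q=w-np.array([691,20.5]); u=q@n; v=q@t
    for s in(1,-1):
        k=(abs(u-s*27)<6)&(abs(v)<140); p=np.polyfit(v[k],u[k],1)
        print(s,'edge off',p[1].round(1),'yaw',round(-.035-p[0],4),k.sum())
```

```text
top 3227.5
692.3732299804688 19.799331665039062 325.92364501953125 49.766658782958984 88.03282928466797
1 edge off 25.3 yaw -0.0313 7
-1 edge off -22.6 yaw -0.035 6
side 3054.0
695.3653564453125 22.025161743164062 313.75714111328125 49.44469451904297 87.93675231933594
1 edge off 26.8 yaw -0.0365 72Traceback (most recent call last):
  File "<stdin>", line 16, in <module>
    raise TypeError("expected non-empty vector for x")
TypeError: expected non-empty vector for x
```

>>> {"api": "send_rows", "payload": {
  "commands": [
    [0, -17, 0, 1, 0],
    [0, -16, 45, 2, 0],
    [0, -14, 90, 2, 0],
    [0, 8, 110, 2, 0],
    [0, 30, 110, 2, 0]
  ]
}}

```text
clock: 6.1
eef_pos: [512.0, 57.2, 46.8]
tool_rot: [-3.133, 0.006, -1.596]
force: [1.5, -0.8, -0.6]
width: -0.3
```

```bash
python3 -c "
from h import *
to(531,56,49);to(542,56,49)
im=ctrl.get_image('side')[:,:,::-1]
cv2.imwrite('pics/s9.png',cv2.resize(im[150:350,220:490],None,fx=2.9,fy=2.9,interpolation=cv2.INTER_CUBIC))
"
```

```text
shift [  0.7 -19.   -2.1] turn 0 pos [512.   57.2  46.8] yaw -1.596 F [ 1.5 -0.8 -0.6] t 6.1
shift [  0.4 -30.   -2. ] turn 0 pos [512.   57.2  46.8] yaw -1.596 F [ 1.5 -0.8 -0.6] t 6.1
```

View pics/s9.png

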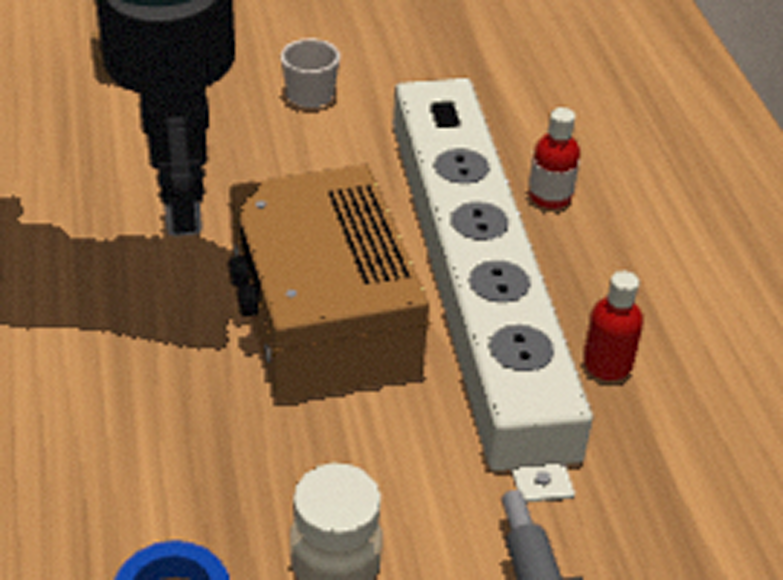

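>>> {"api": "send_rows", "payload": {
  "commands": [
    [0, 0, -10, -2, 0],
    [0, 0, -17, -2, 0],
    [0, 0, -21, -2, 0],
    [0, 0, -24, -2, 0],
    [0, 0, -27, -2, 0]
  ]
}}

```text
clock: 6.65
eef_pos: [540.9, 51.8, 49.2]
tool_rot: [-3.13, 0.002, -1.601]
force: [-3.1, 1.8, 0.3]
width: -0.2
```

```bash
python3 -c "
from h import *
to(542,56,49)
im=ctrl.get_image('side')[:,:,::-1]
cv2.imwrite('pics/s10.png',cv2.resize(im[150:350,220:490],None,fx=2.9,fy=2.9,interpolation=cv2.INTER_CUBIC))
im=ctrl.get_image('top')[:,:,::-1]
cv2.imwrite('pics/t10.png',cv2.resize(im[130:310,210:480],None,fx=2.9,fy=2.9,interpolation=cv2.INTER_CUBIC))
"
```

```text
shift [-4.2 -0.9  0.2] turn 0 pos [540.9  51.8  49.2] yaw -1.601 F [-3.1  1.8  0.3] t 6.65
```

View pics/s10.png

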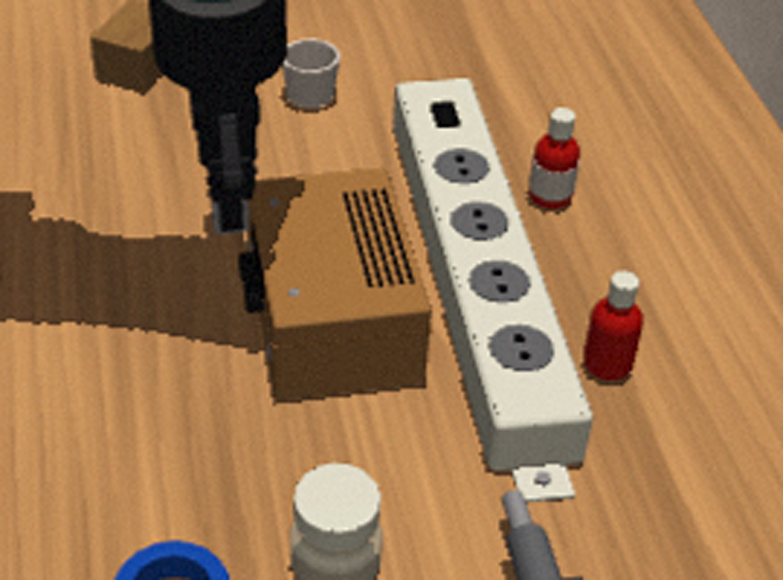

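View pics/t10.png

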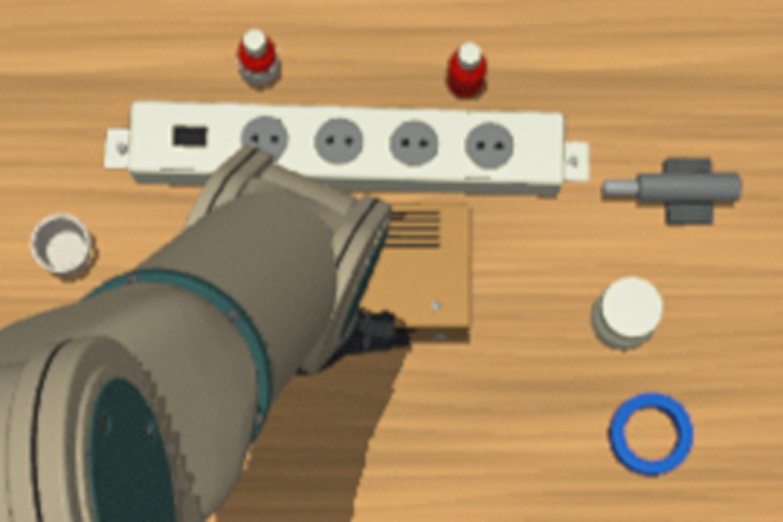

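```bash
python3 -c "
from h import *
side((406,171),(429,307),(270,327),(250,181))
side(br=(470,206),fr=(470,327),off=(210,130),cam='top')
"
```

```text
res [[4.8, -3.1], [-0.9, 6.2], [-1.1, -0.5], [-2.8, -2.6]]
yaw -0.055 ctr [600.3  -2.8]
bl [648.8  59.7] br [641.7 -70.1] fr [551.8 -65.2] fl [559.   64.6] gap bl,br [np.float64(15.9), np.float64(18.8)]
res [[-1.1, 0.0], [1.1, -0.0]]
yaw -0.014 ctr [595.1  -2.5]
bl [641.   61.8] br [639.1 -68.1] fr [549.1 -66.9] fl [551.   63.1] gap bl,br [np.float64(23.8), np.float64(21.4)]
```

>>> {"api": "send_rows", "payload": {
  "commands": [
    [0, 0, 20, 0, 0],
    [0, 10, 36, 0, 0],
    [0, 55, 37, 0, 0],
    [0, 100, 38, 0, 0],
    [0, 103, 38, 0, 0]
  ]
}}

```text
clock: 7.25
eef_pos: [502.2, -59.7, 49.6]
tool_rot: [-3.123, -0.005, -1.613]
force: [0.1, 0.0, 0.3]
width: -0.2
```

```bash
python3 -c "
from h import *
to(542,-52,49)
im=ctrl.get_image('side')[:,:,::-1]
cv2.imwrite('pics/s11.png',cv2.resize(im[200:320,290:450],None,fx=5,fy=5,interpolation=cv2.INTER_CUBIC))
cv2.imwrite('pics/s11raw.png',im)
im=ctrl.get_image('top')[:,:,::-1]
cv2.imwrite('pics/t11raw.png',im)
cv2.imwrite('pics/t11.png',cv2.resize(im[170:280,290:440],None,fx=5,fy=5,interpolation=cv2.INTER_CUBIC))
"
```

```text
shift [ -9.3 -39.4   1.2] turn 0 pos [502.2 -59.7  49.6] yaw -1.613 F [0.1 0.  0.3] t 7.25
```

View pics/s11.png

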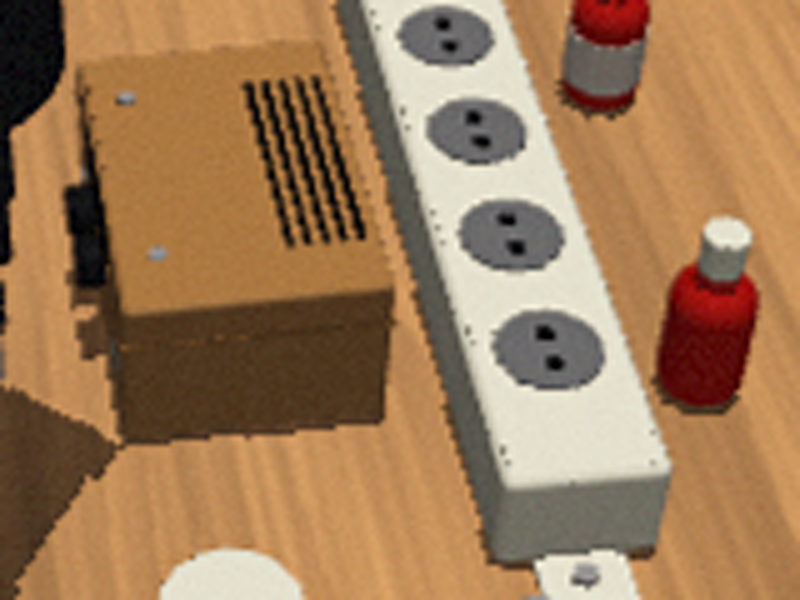

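View pics/t11.png

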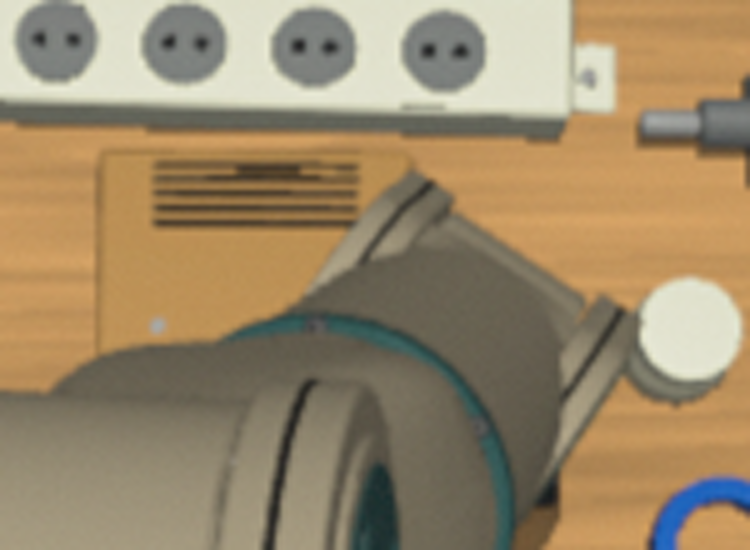

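```bash
cat >> h.py <<'E'
def vents(im,cam,roi,thr=70):
    x0,y0,x1,y1=roi; g=cv2.cvtColor(im,cv2.COLOR_BGR2GRAY)
    G=cv2.resize(g[y0:y1,x0:x1],None,fx=4,fy=4,interpolation=cv2.INTER_CUBIC)
    m=(G<thr).astype(np.uint8); out=[]
    for c in cv2.findContours(m,0,2)[0]:
        w=ray(cam,(c[:,0,:]+.5)/4+[x0,y0]-.5,62)[:,:2].astype(np.float32)
        vx,vy,px,py=cv2.fitLine(w,cv2.DIST_L2,0,.01,.01).ravel()
        if vy<0: vx,vy=-vx,-vy
        t=(w-[px,py])@[vx,vy]; 
        if np.ptp(t)>40: out.append((round(float(np.arctan2(-vx,vy)),4),round(float(np.ptp(t)),1),(w.mean(0)).round(1).tolist()))
    print(cam,out)
E
python3 - <<'E'
from h import *
vents(cv2.imread("pics/t11raw.png"),"top",(315,198,366,220),90)
vents(cv2.imread("pics/s11raw.png"),"side",(334,210,366,252),70)
vents(cv2.imread("pics/top0.png"),"top",(310,210,360,265),90)
# pick back edge in top zoom x5
Z=lambda L:np.array(L)/5+[290,170]-0.4
print(ray("top",Z([(98,152),(408,157)]),62),ray("top",Z([(0,101),(575,117)]),40))
E
```

```text
top [(-0.0096, 81.1, [609.9000244140625, -19.899999618530273]), (-0.0088, 80.1, [615.9000244140625, -15.399999618530273]), (-0.003, 80.2, [622.5, -15.100000381469727]), (0.011, 49.2, [630.5999755859375, -4.300000190734863])]
side [(-0.0167, 84.7, [612.5999755859375, -5.699999809265137]), (-0.0119, 84.6, [618.7000122070312, -4.300000190734863]), (-0.0112, 84.7, [624.5999755859375, -1.100000023841858]), (-0.0134, 84.2, [630.7000122070312, -1.399999976158142]), (-0.0065, 84.4, [636.5999755859375, -0.10000000149011612])]
top [(1.0755, 51.1, [540.0, 9.399999618530273]), (1.0871, 57.5, [567.0999755859375, 1.7000000476837158]), (1.0748, 82.7, [559.7999877929688, 12.5]), (1.0785, 62.2, [570.7999877929688, 13.399999618530273]), (1.0732, 72.0, [570.7999877929688, 20.299999237060547])]
[[639.99758827  61.6196602   62.        ]
 [637.37439005 -67.00424852  62.        ]] [[ 667.69915822  104.16547214   40.        ]
 [ 659.74450901 -139.24739676   40.        ]]
```

>>> {"api": "send_rows", "payload": {
  "commands": [
    [0, -45, -1, 0, 0],
    [0, -90, -2, 0, 0],
    [0, -110, -5, 0, 0],
    [0, -110, -20, 0, 0],
    [0, -110, -26, 0, 0]
  ]
}}

```text
clock: 7.85
eef_pos: [533.8, 58.6, 49.5]
tool_rot: [-3.122, 0.0, -1.601]
force: [-0.2, -0.8, -0.7]
width: 0.1
```

```bash
python3 -c "
from h import *
to(543,50,49,-1.604)
"
```

```text
shift [ 8.3 -9.5  0.7] turn 0.2 pos [533.8  58.6  49.5] yaw -1.601 F [-0.2 -0.8 -0.7] t 7.85
```

>>> {"api": "send_rows", "payload": {
  "commands": [
    [0, 3, -3, 0, 0],
    [0, 5, -5, 0, 0],
    [0, 5, -7, 0, 0],
    [0, 5, -9, 0, 0],
    [0, 5, -9, 0, 0]
  ]
}}

```text
clock: 8.35
eef_pos: [542.4, 52.9, 49.7]
tool_rot: [-3.123, 0.0, -1.602]
force: [-0.1, 0.1, -0.9]
width: 0.1
```

```bash
python3 -c "
from h import *
to(543,50,49,-1.604)
im=ctrl.get_image('side')[:,:,::-1]
cv2.imwrite('pics/s12.png',cv2.resize(im[200:320,290:450],None,fx=5,fy=5,interpolation=cv2.INTER_CUBIC))
vents(im,'side',(334,210,367,252),70)
"
```

```text
shift [ 2.9 -0.7  0.7] turn 0.1 pos [542.4  52.9  49.7] yaw -1.602 F [-0.1  0.1 -0.9] t 8.35
side [(-0.0201, 84.6, [612.4000244140625, -4.599999904632568]), (-0.0184, 84.6, [618.5999755859375, -3.700000047683716]), (-0.0121, 84.8, [624.5999755859375, -0.5]), (-0.0168, 84.2, [630.5, -1.7999999523162842]), (-0.0116, 84.9, [636.7999877929688, 2.4000000953674316])]
```

View pics/s12.png

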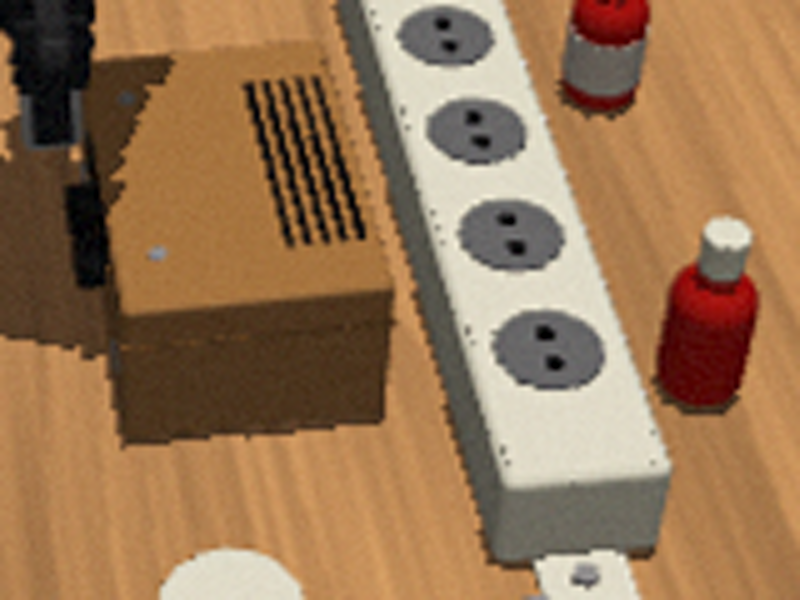

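>>> {"api": "send_rows", "payload": {
  "commands": [
    [0, 1, -1, 0, 0],
    [0, 1, -2, 0, 0],
    [0, 1, -2.5, 0, 0]
  ]
}}

```text
clock: 8.7
eef_pos: [543.3, 52.4, 49.5]
tool_rot: [-3.126, 0.001, -1.602]
force: [-4.5, 0.7, 1.1]
width: -0.1
```

```bash
python3 -c "
from h import *
to(543,50,49,-1.604)
im=ctrl.get_image('side')[:,:,::-1]
cv2.imwrite('pics/s13raw.png',im)
vents(im,'side',(334,210,367,252),70)
"
```

```text
shift [2.4 0.3 0.5] turn 0.1 pos [543.3  52.4  49.5] yaw -1.602 F [-4.5  0.7  1.1] t 8.7
side [(-0.0266, 85.1, [613.0, -1.2000000476837158]), (-0.0209, 84.6, [625.0999755859375, -1.2000000476837158]), (-0.0211, 84.6, [619.0, -1.100000023841858]), (-0.0232, 85.3, [631.0, -1.2999999523162842]), (-0.0217, 85.2, [637.0999755859375, -0.6000000238418579])]
```

>>> {"api": "send_rows", "payload": {
  "commands": [
    [0, 0, -1.5, 0, 0],
    [0, 0, -2.5, 0, 0],
    [0, 0, -2.5, 0, 0]
  ]
}}

```text
clock: 9.05
eef_pos: [546.6, 52.7, 49.5]
tool_rot: [-3.125, 0.001, -1.601]
force: [-3.1, 2.4, -0.9]
width: -0.0
```

```bash
python3 -c "
from h import *
to(543,50,49,-1.604)
im=ctrl.get_image('side')[:,:,::-1]
cv2.imwrite('pics/s14raw.png',im)
cv2.imwrite('pics/s14.png',cv2.resize(im[200:320,290:450],None,fx=5,fy=5,interpolation=cv2.INTER_CUBIC))
vents(im,'side',(334,210,367,252),70)
"
```

```text
shift [2.8 3.5 0.4] turn 0.2 pos [546.6  52.7  49.5] yaw -1.601 F [-3.1  2.4 -0.9] t 9.05
side [(-0.0551, 84.0, [620.7999877929688, -5.199999809265137]), (-0.0449, 85.4, [614.7000122070312, -4.0]), (-0.0419, 84.3, [626.7999877929688, -3.0999999046325684]), (-0.0571, 84.3, [632.5, -8.100000381469727]), (-0.0498, 85.0, [638.9000244140625, -4.699999809265137])]
```

View pics/s14.png

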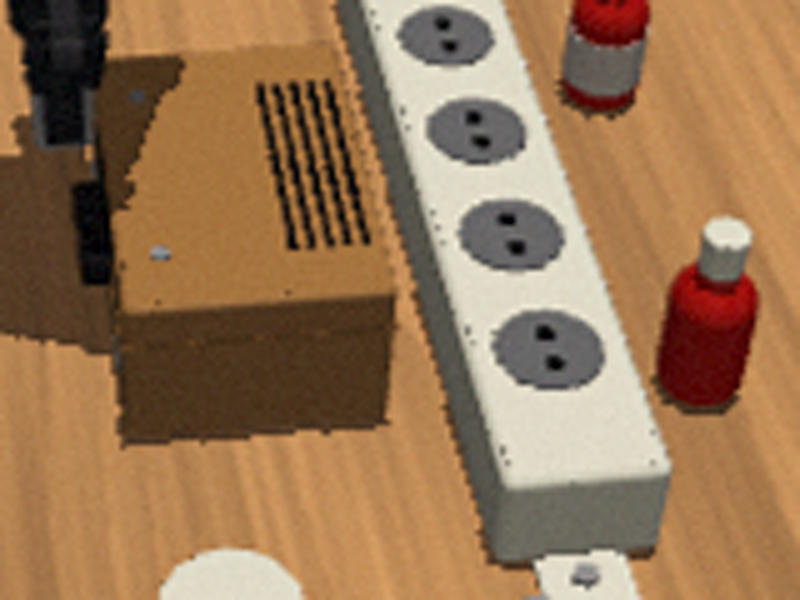

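>>> {"api": "send_rows", "payload": {
  "commands": [
    [0, 5, 22, 0, 0],
    [0, 45, 27, 0, 0],
    [0, 80, 27, 0, 0],
    [0, 100, 26, 0, 0],
    [0, 102, 18, 0, 0]
  ]
}}

```text
clock: 9.6
eef_pos: [526.5, -54.0, 49.6]
tool_rot: [-3.121, -0.003, -1.608]
force: [-0.4, 0.0, -0.3]
width: -0.2
```

```bash
python3 -c "
from h import *
to(538,-50,49,-1.604)
"
```

```text
shift [ -4.4 -11.3   0.9] turn -0.2 pos [526.5 -54.   49.6] yaw -1.608 F [-0.4  0.  -0.3] t 9.6
```

>>> {"api": "send_rows", "payload": {
  "commands": [
    [0, -3, -7, 0, 0],
    [0, -3, -11, 0, 0],
    [0, -3, -14, 0, 0],
    [0, -3, -17, 0, 0],
    [0, -3, -19, 0, 0]
  ]
}}

```text
clock: 10.1
eef_pos: [544.1, -50.8, 49.7]
tool_rot: [-3.125, -0.002, -1.607]
force: [-4.2, -0.8, 0.9]
width: 0.1
```

```bash
python3 -c "
from h import *
to(538,-50,49,-1.604)
im=ctrl.get_image('side')[:,:,::-1]
cv2.imwrite('pics/s15.png',cv2.resize(im[200:320,290:450],None,fx=5,fy=5,interpolation=cv2.INTER_CUBIC))
vents(im,'side',(334,210,370,252),70)
"
```

```text
shift [-0.6  6.1  0.5] turn -0.2 pos [544.1 -50.8  49.7] yaw -1.607 F [-4.2 -0.8  0.9] t 10.1
side [(-0.0333, 86.3, [616.2000122070312, -6.300000190734863]), (-0.0324, 84.5, [628.2999877929688, -3.4000000953674316]), (-0.0323, 85.1, [622.2000122070312, -4.699999809265137]), (-0.0252, 84.6, [634.2999877929688, -2.4000000953674316]), (-0.0268, 84.5, [640.4000244140625, -5.099999904632568])]
```

View pics/s15.png

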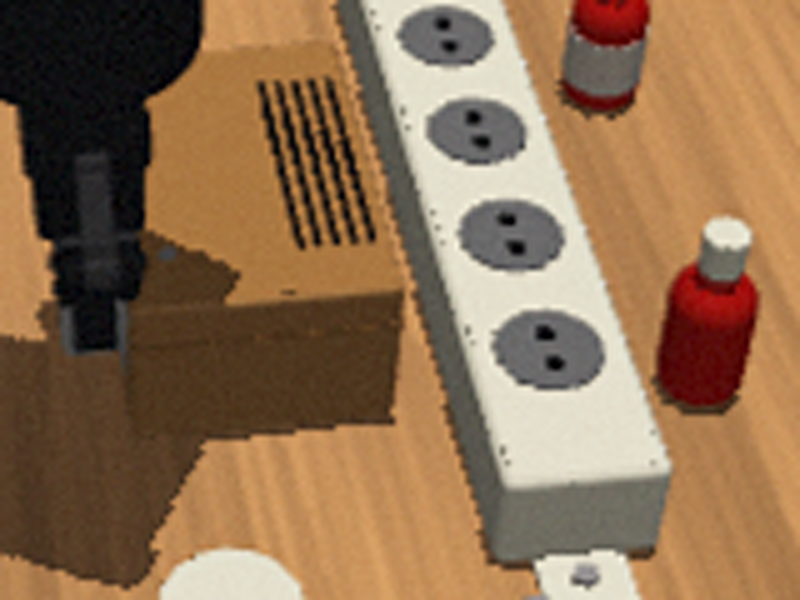

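>>> {"api": "send_rows", "payload": {
  "commands": [
    [0, -1, -3, 0, 0],
    [0, -1, -5, 0, 0],
    [0, -1, -7, 0, 0],
    [0, -1, -7, 0, 0]
  ]
}}

```text
clock: 10.55
eef_pos: [552.7, -50.4, 49.8]
tool_rot: [-3.122, -0.003, -1.607]
force: [-1.5, -0.4, -1.2]
width: -0.3
```

```bash
python3 -c "
from h import *
to(548,50,49,-1.604)
im=ctrl.get_image('side')[:,:,::-1]
vents(im,'side',(334,210,370,252),70)
"
```

```text
shift [-100.2    8.4    0.3] turn -0.2 pos [552.7 -50.4  49.8] yaw -1.607 F [-1.5 -0.4 -1.2] t 10.55
side [(0.0298, 84.4, [622.5, -1.100000023841858]), (0.0283, 84.6, [628.4000244140625, 1.2000000476837158]), (0.0321, 84.1, [634.4000244140625, -1.0]), (0.0317, 84.7, [640.5, -1.100000023841858]), (0.0318, 84.4, [646.7000122070312, -1.100000023841858])]
```

>>> {"api": "send_rows", "payload": {
  "commands": [
    [0, -3, 22, 0, 0],
    [0, -45, 26, 0, 0],
    [0, -80, 26, 0, 0],
    [0, -97, 24, 0, 0],
    [0, -98, 14, 0, 0]
  ]
}}

```text
clock: 11.1
eef_pos: [542.6, 52.8, 49.4]
tool_rot: [-3.122, 0.0, -1.601]
force: [0.6, -0.3, -0.4]
width: -0.2
```

```bash
python3 -c "
from h import *
to(556,50,49,-1.604)
"
```

```text
shift [  2.4 -13.5   0.7] turn 0.2 pos [542.6  52.8  49.4] yaw -1.601 F [ 0.6 -0.3 -0.4] t 11.1
```

>>> {"api": "send_rows", "payload": {
  "commands": [
    [0, 1, -4, 0, 0],
    [0, 2, -7, 0, 0],
    [0, 2, -10, 0, 0],
    [0, 2, -12, 0, 0],
    [0, 2, -13, 0, 0]
  ]
}}

```text
clock: 11.6
eef_pos: [555.3, 49.8, 49.4]
tool_rot: [-3.122, 0.0, -1.602]
force: [-1.3, 2.6, -1.7]
width: -0.1
```

```bash
python3 -c "
from h import *
to(556,50,49,-1.604)
im=ctrl.get_image('side')[:,:,::-1]
cv2.imwrite('pics/s16.png',cv2.resize(im[200:320,290:450],None,fx=5,fy=5,interpolation=cv2.INTER_CUBIC))
vents(im,'side',(334,210,375,252),70)
"
```

```text
shift [-0.2 -0.6  0.4] turn 0.1 pos [555.3  49.8  49.4] yaw -1.602 F [-1.3  2.6 -1.7] t 11.6
side [(-0.0115, 85.5, [625.5999755859375, -4.099999904632568]), (-0.011, 84.3, [631.7999877929688, -1.600000023841858]), (-0.0075, 85.2, [637.7999877929688, -4.300000190734863]), (-0.0145, 84.5, [643.7999877929688, -4.099999904632568]), (-0.014, 84.9, [649.7999877929688, -4.900000095367432])]
```

View pics/s16.png

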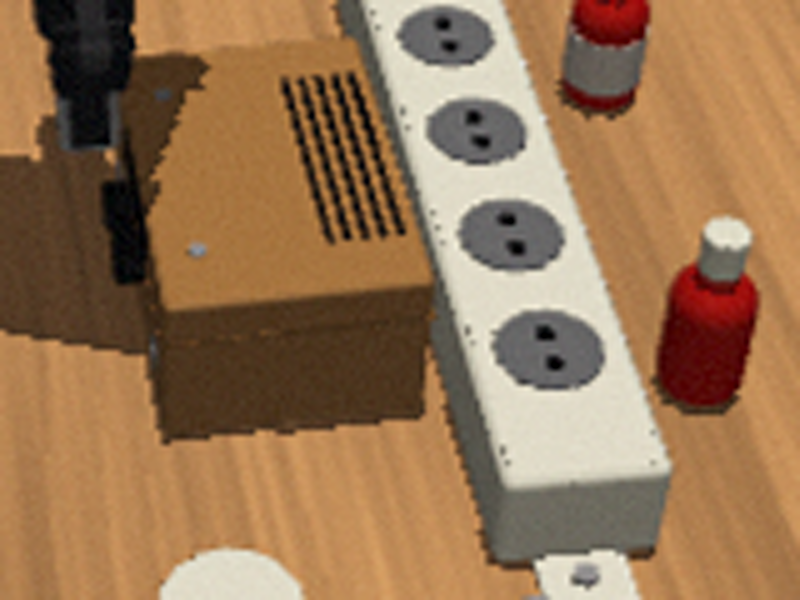

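>>> {"api": "send_rows", "payload": {
  "commands": [
    [0, 0, -3, 0, 0],
    [0, 0, -5, 0, 0],
    [0, 0, -6, 0, 0],
    [0, 0, -6, 0, 0]
  ]
}}

```text
clock: 12.05
eef_pos: [562.3, 49.5, 49.6]
tool_rot: [-3.121, -0.0, -1.602]
force: [-1.4, 1.2, 0.6]
width: -0.0
```

```bash
python3 -c "
from h import *
to(550,-50,49,-1.604)
im=ctrl.get_image('side')[:,:,::-1]
vents(im,'side',(334,210,375,252),70)
"
```

```text
shift [99.8  9.1  0.4] turn 0.1 pos [562.3  49.5  49.6] yaw -1.602 F [-1.4  1.2  0.6] t 12.05
side [(-0.0627, 84.2, [636.0999755859375, -4.900000095367432]), (-0.0604, 86.0, [630.2000122070312, -3.200000047683716]), (-0.0617, 84.2, [641.9000244140625, -5.0]), (-0.0691, 85.5, [648.0999755859375, -5.699999809265137]), (-0.0612, 84.4, [654.2000122070312, -6.0])]
```

>>> {"api": "send_rows", "payload": {
  "commands": [
    [0, 5, 22, 0, 0],
    [0, 45, 29, 0, 0],
    [0, 80, 29, 0, 0],
    [0, 98, 27, 0, 0],
    [0, 100, 20, 0, 0]
  ]
}}

```text
clock: 12.6
eef_pos: [539.9, -54.8, 50.0]
tool_rot: [-3.118, -0.004, -1.609]
force: [-0.1, -0.5, 0.4]
width: -0.2
```

```bash
python3 -c "
from h import *
to(560,-50,49,-1.604)
"
```

```text
shift [ -5.5 -19.9   1.5] turn -0.3 pos [539.9 -54.8  50. ] yaw -1.609 F [-0.1 -0.5  0.4] t 12.6
```

>>> {"api": "send_rows", "payload": {
  "commands": [
    [0, -4, -8, 1, 0],
    [0, -4, -12, 1, 0],
    [0, -4, -15, 1, 0],
    [0, -4, -18, 1, 0],
    [0, -4, -20, 1, 0]
  ]
}}

```text
clock: 13.1
eef_pos: [558.5, -50.6, 49.1]
tool_rot: [-3.121, -0.003, -1.608]
force: [-3.3, -0.2, 0.7]
width: 0.0
```

```bash
python3 -c "
from h import *
to(560,-50,49,-1.604)
im=ctrl.get_image('side')[:,:,::-1]
cv2.imwrite('pics/s17.png',cv2.resize(im[200:320,290:450],None,fx=5,fy=5,interpolation=cv2.INTER_CUBIC))
vents(im,'side',(334,210,378,252),70)
"
```

```text
shift [-0.7 -1.5  0.2] turn -0.2 pos [558.5 -50.6  49.1] yaw -1.608 F [-3.3 -0.2  0.7] t 13.1
side [(-0.042, 84.4, [631.2000122070312, -4.800000190734863]), (-0.0444, 85.0, [637.5, -1.600000023841858]), (-0.0395, 85.1, [643.2999877929688, -4.699999809265137]), (-0.0439, 84.6, [649.2999877929688, -4.900000095367432]), (-0.0418, 84.8, [655.5, -2.799999952316284])]
```

View pics/s17.png

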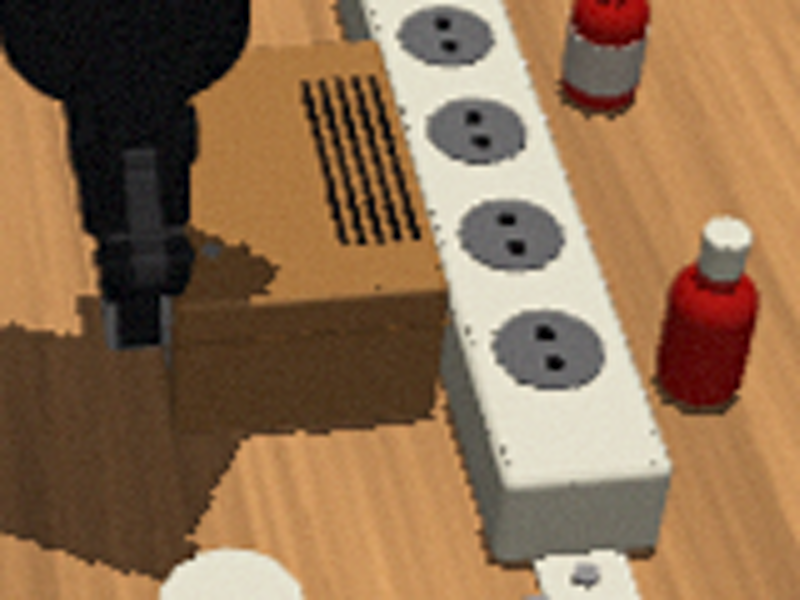

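>>> {"api": "send_rows", "payload": {
  "commands": [
    [0, 0, -3, 0, 0],
    [0, 0, -5, 0, 0],
    [0, 0, -6, 0, 0],
    [0, 0, -6, 0, 0]
  ]
}}

```text
clock: 13.55
eef_pos: [562.5, -51.5, 49.0]
tool_rot: [-3.125, -0.003, -1.608]
force: [-7.8, -1.6, 5.0]
width: -0.2
```

```bash
python3 -c "
from h import *
to(560,50,49,-1.604)
im=ctrl.get_image('side')[:,:,::-1]
vents(im,'side',(334,210,380,252),70)
"
```

```text
shift [-101.3    6.3   -0.4] turn -0.3 pos [562.5 -51.5  49. ] yaw -1.608 F [-7.8 -1.6  5. ] t 13.55
side [(-0.0061, 85.5, [633.7000122070312, -2.5999999046325684]), (-0.0083, 84.4, [645.9000244140625, -6.400000095367432]), (-0.0136, 84.4, [639.9000244140625, -4.099999904632568]), (-0.0001, 84.6, [651.9000244140625, -6.400000095367432]), (-0.0084, 84.3, [658.0999755859375, -4.0])]
```

>>> {"api": "send_rows", "payload": {
  "commands": [
    [0, -3, 22, 0, 0],
    [0, -45, 28, 0, 0],
    [0, -80, 28, 0, 0],
    [0, -98, 26, 0, 0],
    [0, -100, 18, 0, 0]
  ]
}}

```text
clock: 14.1
eef_pos: [549.0, 53.4, 48.4]
tool_rot: [-3.124, -0.001, -1.603]
force: [0.0, 0.3, -0.1]
width: -0.1
```

```bash
python3 -c "
from h import *
to(566,50,49,-1.604)
im=ctrl.get_image('side')[:,:,::-1]
cv2.imwrite('pics/s18.png',cv2.resize(im[200:320,290:450],None,fx=5,fy=5,interpolation=cv2.INTER_CUBIC))
vents(im,'side',(334,210,380,252),70)
"
```

```text
shift [  2.8 -17.1  -0.3] turn 0.1 pos [549.   53.4  48.4] yaw -1.603 F [ 0.   0.3 -0.1] t 14.1
side [(-0.0065, 86.1, [633.7000122070312, -3.200000047683716]), (-0.01, 84.5, [645.7999877929688, -7.5]), (-0.0112, 84.3, [639.7999877929688, -6.199999809265137]), (-0.0031, 84.6, [651.7999877929688, -7.900000095367432]), (-0.0014, 84.3, [658.0, -6.300000190734863])]
```

View pics/s18.png

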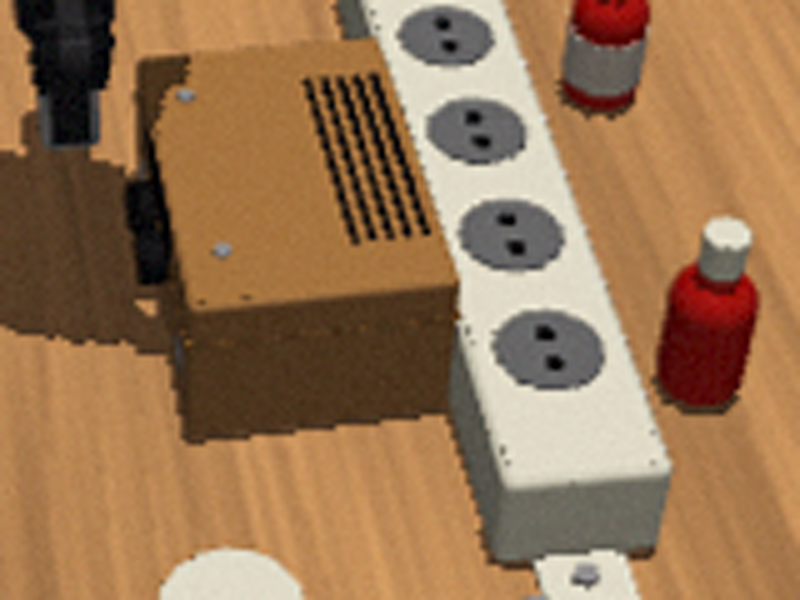

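>>> {"api": "send_rows", "payload": {
  "commands": [
    [0, 2, -7, 0, 0],
    [0, 2, -11, 0, 0],
    [0, 2, -14, 0, 0],
    [0, 2, -16, 0, 0],
    [0, 2, -17, 0, 0]
  ]
}}

```text
clock: 14.65
eef_pos: [566.4, 47.7, 48.8]
tool_rot: [-3.125, -0.002, -1.606]
force: [-7.5, 0.7, 6.5]
width: -0.1
```

```bash
python3 -c "
from h import *
to(566,50,49,-1.604)
im=ctrl.get_image('side')[:,:,::-1]
vents(im,'side',(334,210,380,252),70)
"
```

```text
shift [-2.2  0.5 -0.2] turn -0.1 pos [566.4  47.7  48.8] yaw -1.606 F [-7.5  0.7  6.5] t 14.65
side [(-0.037, 85.1, [635.0999755859375, -5.699999809265137]), (-0.0424, 84.6, [641.2999877929688, -4.900000095367432]), (-0.0375, 84.8, [653.2999877929688, -4.099999904632568]), (-0.0415, 84.8, [647.2000122070312, -5.099999904632568]), (-0.0387, 85.5, [659.2000122070312, -5.400000095367432])]
```

>>> {"api": "send_rows", "payload": {
  "commands": [
    [0, 0, -2, 0, 0],
    [0, 0, -4, 0, 0],
    [0, 0, -5, 0, 0]
  ]
}}

```text
clock: 15.0
eef_pos: [566.5, 47.6, 48.3]
tool_rot: [-3.135, -0.001, -1.607]
force: [-11.9, 0.3, 9.4]
width: -0.0
```

```bash
python3 -c "
from h import *
to(566,-50,49,-1.604)
im=ctrl.get_image('side')[:,:,::-1]
vents(im,'side',(334,210,380,252),70)
cv2.imwrite('pics/s19.png',cv2.resize(im[200:320,290:450],None,fx=5,fy=5,interpolation=cv2.INTER_CUBIC))
"
```

```text
shift [97.5 -3.  -0.6] turn -0.1 pos [566.5  47.6  48.3] yaw -1.607 F [-11.9   0.3   9.4] t 15.0
side [(-0.0368, 85.1, [635.0999755859375, -5.699999809265137]), (-0.0422, 84.6, [641.0999755859375, -7.099999904632568]), (-0.0404, 84.8, [653.2000122070312, -6.699999809265137]), (-0.0394, 85.3, [647.2999877929688, -3.9000000953674316]), (-0.0394, 85.6, [659.2999877929688, -4.400000095367432])]
```

View pics/s19.png

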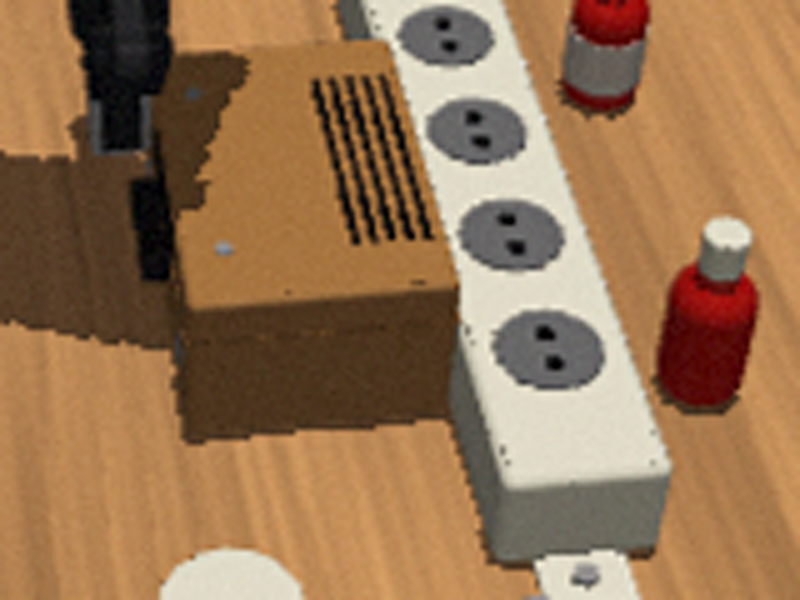

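>>> {"api": "send_rows", "payload": {
  "commands": [
    [0, 2, 15, 0, 0],
    [0, 40, 28, 0, 0],
    [0, 78, 28, 0, 0],
    [0, 96, 26, 0, 0],
    [0, 98, 18, 0, 0]
  ]
}}

```text
clock: 15.55
eef_pos: [545.3, -54.6, 48.7]
tool_rot: [-3.133, -0.004, -1.613]
force: [-0.3, 0.2, -0.4]
width: -0.0
```

```bash
python3 -c "
from h import *
to(565,-50,49,-1.604)
"
```

```text
shift [ -5.5 -19.5  -0.1] turn -0.5 pos [545.3 -54.6  48.7] yaw -1.613 F [-0.3  0.2 -0.4] t 15.55
```

>>> {"api": "send_rows", "payload": {
  "commands": [
    [0, -4, -8, 0, 0],
    [0, -4, -13, 0, 0],
    [0, -4, -16, 0, 0],
    [0, -4, -19, 0, 0],
    [0, -4, -21, 0, 0]
  ]
}}

```text
clock: 16.05
eef_pos: [563.0, -49.7, 48.3]
tool_rot: [-3.14, -0.002, -1.612]
force: [-9.2, 1.1, 6.2]
width: 0.0
```

```bash
python3 -c "
from h import *
to(565,-50,49,-1.604)
im=ctrl.get_image('side')[:,:,::-1]
vents(im,'side',(334,210,380,252),70)
"
```

```text
shift [ 0.2 -2.  -0.7] turn -0.4 pos [563.  -49.7  48.3] yaw -1.612 F [-9.2  1.1  6.2] t 16.05
side [(-0.0372, 85.0, [635.4000244140625, -6.099999904632568]), (-0.0369, 84.7, [641.4000244140625, -3.700000047683716]), (-0.0367, 84.2, [653.4000244140625, -4.400000095367432]), (-0.0417, 84.8, [647.5999755859375, -3.5999999046325684]), (-0.0341, 85.6, [659.5, -3.5999999046325684])]
```

>>> {"api": "send_rows", "payload": {
  "commands": [
    [0, 0, -3, 0, 0],
    [0, 0, -3, 0, 0],
    [0, 0, 15, 0, 0],
    [0, 0, 45, -10, 0],
    [0, 20, 60, -50, 0]
  ]
}}

```text
clock: 16.6
eef_pos: [497.4, -62.9, 95.6]
tool_rot: [3.133, 0.002, -1.606]
force: [1.1, 0.2, 0.5]
width: -0.1
```

>>> {"api": "send_rows", "payload": {
  "commands": [
    [0, 45, 10, -40, 0],
    [0, 90, 10, -80, 0],
    [0, 135, 10, -100, 0],
    [0, 180, 10, -100, 0],
    [0, 225, 10, -100, 0]
  ]
}}

```text
clock: 17.1
eef_pos: [481.7, -284.5, 197.0]
tool_rot: [3.136, 0.001, -1.604]
force: [0.4, -0.4, -0.2]
width: -0.1
```

>>> {"api": "send_rows", "payload": {
  "commands": [
    [0, 45, 0, 0, 0],
    [0, 90, 0, 0, 0],
    [0, 135, 0, 0, 0],
    [0, 160, 0, 0, 0],
    [0, 160, 0, 0, 0]
  ]
}}

```text
clock: 17.6
eef_pos: [474.6, -449.2, 196.9]
tool_rot: [3.136, -0.004, -1.609]
force: [-0.9, -0.9, 0.2]
width: -0.4
```

Run:
```python
from h import *
im=ctrl.get_image('side')[:,:,::-1]
vents(im,'side',(334,210,380,252),70)
cv2.imwrite('pics/s20r.png',im)
cv2.imwrite('pics/s20.png',cv2.resize(im[200:320,290:450],None,fx=5,fy=5,interpolation=cv2.INTER_CUBIC))
im=ctrl.get_image('top')[:,:,::-1]
cv2.imwrite('pics/t20r.png',im)
vents(im,'top',(315,185,372,215),90)
cv2.imwrite('pics/t20.png',cv2.resize(im[170:280,290:440],None,fx=5,fy=5,interpolation=cv2.INTER_CUBIC))
```

```text
side [(-0.0383, 84.3, [635.2999877929688, -5.900000095367432]), (-0.0375, 83.3, [641.4000244140625, -5.5]), (-0.035, 84.0, [653.4000244140625, -4.199999809265137]), (-0.0413, 84.0, [647.4000244140625, -4.5]), (-0.0333, 84.7, [659.4000244140625, -5.5])]
top [(-0.02, 55.0, [633.2999877929688, -1.0]), (0.0438, 64.0, [655.2000122070312, -8.399999618530273])]
```

View pics/s20.png

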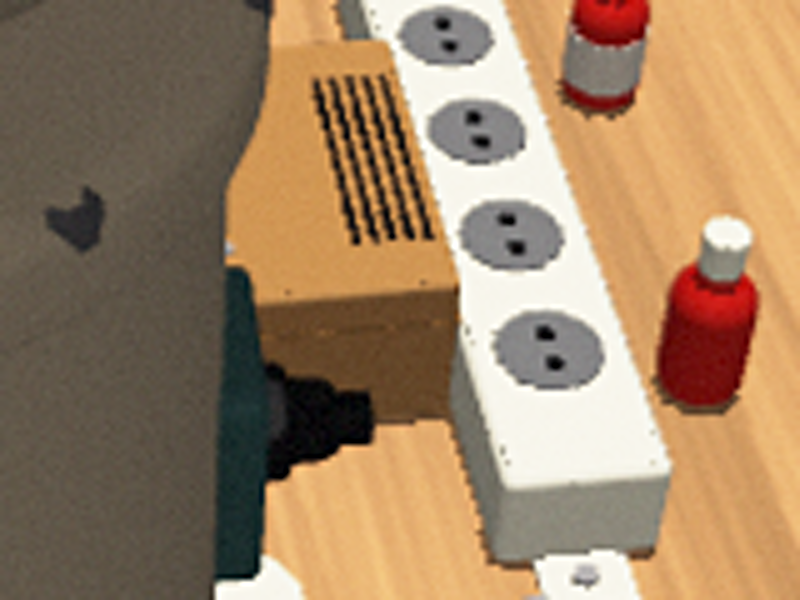

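View pics/t20.png

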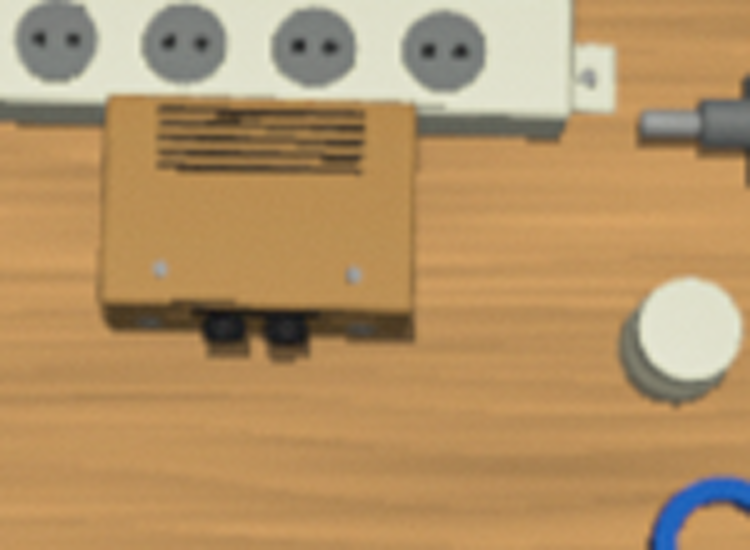

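View pics/t20r.png

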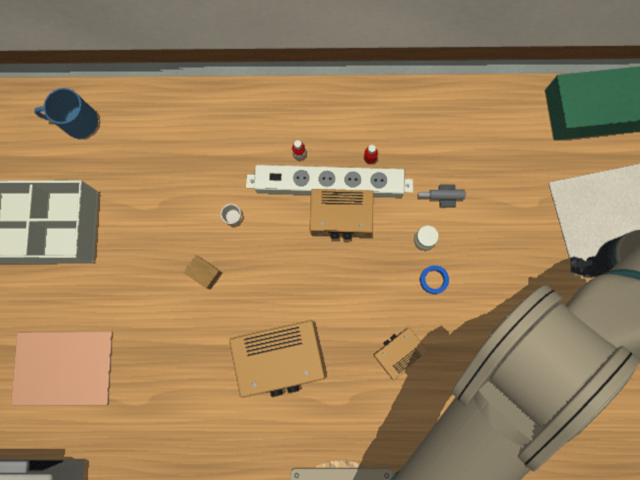

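Run:
```python
from h import *
Z=lambda L:np.array(L)/5+[290,170]-0.4
w=ray("top",Z([(107,95),(415,104),(413,307),(101,299)]),62)[:,:2];print(w.round(1))
n=np.array([np.cos(-.034),np.sin(-.034)]);print('gap',((np.array([691.7,20.2])-w[:2])@n-27.5).round(1), 'yaw', [-(w[0]-w[1])[0]/(w[0]-w[1])[1],-(w[3]-w[2])[0]/(w[3]-w[2])[1]])
print('strip y', (w[:2]-[691.7,20.2])@[-n[1],n[0]])
a=cv2.imread('pics/top0.png').astype(int);b=cv2.imread('pics/t20r.png').astype(int)
d=(abs(a-b).max(2)>40).astype(np.uint8)
for nme,(u,v,r) in dict(ba=(371,153,14),bb=(299,149,14),jar=(427,238,16),cup=(232,215,15),carton=(203,271,22),tape=(435,280,18),hp=(443,195,28),small=(400,352,35),big=(278,358,55)).items(): print(nme,d[v-r:v+r,u-r:u+r].sum())
print(ctrl.read_state()['clock'])
```

```text
[[664.4  58. ]
 [660.  -70.2]
 [574.1 -68.2]
 [577.8  60.1]]
gap [1.1 1.1] yaw [np.float64(-0.03416822562454473), np.float64(-0.029336706516630957)]
strip y [ 36.80982246 -91.46108536]
ba 0
bb 0
jar 0
cup 0
carton 0
tape 0
hp 0
small 1260
big 0
17.7
```

```bash
python3 -c "
from h import *
print(ctrl.read_state()['qd'].round(3)); print(ctrl.finish_job())"
```

```text
[-0.032 -0.012 -0.022  0.021 -0.005  0.002  0.001]
the job is handed in; nothing more can be done
None
```

The power pack's back is against the strip along its whole length, with its dials facing the robot. I handed the job in at about 17.7 s.

**Turning:** With the jaws shut, I pushed mainly at the front-left corner, with one push at the back-left. A few final nudges at both front corners squared it up. The pack reached −0.030 rad against about −0.035 rad for the strip while still about 20 mm clear.

**Pushing up:** I then pushed the front-right and front-left corners in turn until each stopped moving. The force rose to about 9 N on the right and 12 N on the left, against about 3–4 N while sliding.

**Last checks:**
- **Angle:** pack yaw is −0.037 rad (side view) and −0.034 rad (back edge, top view), against about −0.034 to −0.035 rad for the strip. The finger positions at the two stops give −0.036 rad.
- **Gap:** the top view shows the same 1.1 mm at both back corners, which is within the 2 mm calibration error.
- **Position:** the back spans −91 to +37 mm along the strip, so all of it is on the ±160 mm face.
- **Other objects:** the bottles, jar, cup, carton, tape, handpiece and larger pack show no change between the first and last top views. The area around the smaller look-alike did change. The arm and its shadow cover that part of the picture, and the pack looks unmoved by eye.

**Faults along the way:**
- **First push:** it was too low, and the wider part of the finger above the tip pressed the pack's top edge lightly. I raised the tool for every later push.
- **Back-left push:** it mostly slid the pack sideways instead of turning it.
- **Squaring nudge:** one nudge overshot by about 0.015 rad, and the next push corrected it.
- **Unreliable readings:** the vent-slot angles from the last top view were broken up and I did not use them.

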